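Load a board into the sprung test fixture and latch its lid

ROBOT

A 6-joint arm with a two-finger parallel gripper is mounted at the origin on the work surface. World frame = base frame: x ahead of the robot, y to its left, z up, the work surface at z = 0. Lengths are in m, angles in rad, forces in N, time in s.
With the tool pointing down it reaches from about 0.35 to 0.975 m from the base axis. Payload 4.9 kg.
Tool frame: the origin (TCP) lies midway between the tips of the shut fingers; the grasp point (between the pads) lies ctrl.grip_point_offset behind it (ctrl.grip_point_offset is the distance from the TCP to the grasp point, in m); x points along the fingers, y is the direction in which the jaws open and shut, and the axes are right-handed (so a half turn about x gives the same grasp; the last joint's range is limited). The gripper opens to 85 mm and grips with 20 to 120 N. Pads are 22 mm wide; open, the fingers measure 114 mm over their backs; the gripper's body (76 mm by 85 mm) begins 54 mm behind the grasp point. The pads swing forward as they close: fully open they stand 13 mm farther back than shut.
Start: joints at [-1.318, 0.053, 1.613, -0, 1.476, -0.119], TCP at [0.227, -0.582, 0.203] pointing down, gripper open.
Joint ranges: [-3.01, 3.01], [-1.01, 2.22], [0.06, 2.58], [-1.02, 4.17], [0.09, 2.62], [-3.14, 3.14]. Speed limits (rad/s): [2.57, 2.57, 3.14, 3.14, 3.14, 3.14].

INTERFACE

Orientations are given as a rotation vector (axis times angle).
In Python, from station import ctrl gives the robot as it stands. The module is installed in compiled form; this text tells all that it offers.
- The arm moves only by the tool drive_tool, never from a script. Its argument "commands" is text: rows parted by semicolons, each of 5 numbers parted by spaces: the closure, from -1 (fully open) to 1 (shut), so that 0 is half open, then the shift along the tool's x, y, z in units of 40 mm (1.0 is 40 mm), then the turn about the tool's x in units of 5 degrees (1.0 is 5 degrees). A call has 1 to 8 rows; each row is the pose to reach, as a shift and turn from the pose commanded when the call began, along the tool's axes at that moment; what a row does not reach only later rows make up. A row lasts 1/12 s, in which the tool goes at most 41.7 mm and 7.16 degrees, less where a joint would pass 70% of its speed; a pose out of reach is approached as far as the arm can. A call with a gripper value outside its range is refused whole. The fingers move at their own pace and stop on an object; "newtons" is the grip in N (left out, the last holds). Time passes only in rows, so rows that repeat a pose let the fingers close. It gives the time, the measured TCP pose, the force and the opening at its end, in the units of the state.
- ctrl.get_obs(): the state, without advancing time (a new reading comes with each control period).
- ctrl.get_image(name): name is "scene" or "top"; returns (picture, depth): 384x512x3 uint8, blue, green, red; 384x512 float32, m along the optical axis (not along the pixel's ray), 0 where there is no reading.
- ctrl.camera_info(name): a dict with "K" (3x3 intrinsics, pixels), "k1" (the pictures are not rectified: a ray, as slopes to the right and down, at radius r is drawn at 1 + k1 r^2 times it, then the intrinsics apply), "T" (4x4, takes a point from camera to world coordinates). Camera axes: x right, y down, z forward; pixel columns grow to the right and rows downward; lengths in m; the calibration is good to about 2 mm. A picture is of the moment at which its call begins. camera_info takes no time and is no camera call.
- ctrl.finish_job(): hands the job in, once; it reports no verdict.
The state is a dict: "t": time; "q": joint angles; "dq": joint speeds; "effort": joint torques, N m; "tool_pos": TCP position; "tool_rot": TCP orientation; "contact_force": force on the tool from outside, world axes, zero at the start; "wrist_torque": the same for the moment, N m; "opening": finger opening in m.
Only numpy, scipy, OpenCV 4.12 (cv2) and the standard library are available. Lean on these libraries where they do the work, as an engineer would, in place of code of your own. Each camera call takes 0.05 s, during which the arm holds its last target.

TASK

Lay the green power-supply board from the blue mat into the test fixture's nest, components up and fully down, with its white terminal block in the gap between the two guides at the nest end nearest the robot. Then swing the sprung lid shut and press it down until its striker bar snaps into the notch of the orange catch, so that it stays shut by itself with the board pressed on the probes. Do not drop the board, and leave the meter, screwdriver and solder spool where they are.

Things in the scene. Friction and masses are not known exactly. Their poses are not given: they have to be found in the camera images.
- board: Loose green circuit board, about 0.22 kg, 130 (x) x 90 (y) x 2 mm, flat on the 2 mm mat; origin at the centre of its underside, z up. Hold it by the yellow-black transformer in its middle: 42 (x) x 34 (y) x 28 mm high, pinched across y; within 21 mm of the y axis all else is under 6 mm high. Capacitors (24 mm) at x -27 to -47, black heat sink (24 mm) at x 37 to 52 mm.
- board_terminal (a point): Middle of the board's white terminal block (30 mm wide, 14 mm high, overhanging the board's -x edge by 8 mm): 70 mm from the board's centre along -x, 8 mm above its underside.
- fixture: Fixed test fixture, a grey box 280 (x) x 250 (y) mm with its deck 60 mm up; origin at the centre of its underside, +x to its far end, +y to the hinge side, z up. Coloured sockets on the near end (-x). On the deck: white nest, two rubber-topped posts 103 mm high at x +-118, y -107 mm, hinge blocks at y 115 mm; orange catch outside the -y wall.
- nest_seat (a point): Where the centre of the board's underside belongs: centre of the nest's supporting face, 74 mm above the bench while up; axes as the fixture's. White frame 164 x 124 mm with black guides round the board: 1.5 mm play each side, straight for 5 mm, then flaring 6 mm outwards up to 12 mm above the seat. No guides within 30 mm of the middle of the long sides (room for fingers).
- nest_cutout (a point): Where the middle of the board's terminal block belongs: in the 46 mm gap between the two guides at the nest's near (-x) end, 70 mm from nest_seat, 8 mm above it. The far end has one guide in the middle, so the board goes in only this way round.
- nest (a joint): How far the nest is pressed down onto the probes, m: 0 = up (springs, 7 N), about 0.004 with the lid latched on a board (9 N), at most 0.007.
- lid (a joint): Lid angle, rad: 0 = shut and latched, grows as it opens, 1.62 = fully open, where its spring holds it at first; stop at -0.02. Let go unlatched, it springs open. Aluminium frame 250 x 220 x 12 mm with clear window; four black pushers under it press the board's corners. It clicks in at about 0: press to -0.005 or so, some 13 N down at the handle.
- lid_hinge (a point): Point on the lid's hinge line at the fixture's x 0, y 115, z 112 mm; the line runs along the fixture's x, and opening lifts the lid's -y edge. The lid's hinge plane is level at angle 0.
- lid_handle (a point): Middle of the handle: black round bar, 12 mm thick, 98 mm free, parallel to the hinge, 210 mm from the hinge line along the lid and 61 mm above the hinge plane (53 mm from bar centre to the frame's outer face). The lid reaches 20 mm, its striker 37 mm, beyond it. Lid open: bar about 320 mm up, on the lid's +y side.
- lid_striker (a point): Middle of the striker, a steel bar 8 mm thick and 36 mm long at the middle of the lid's free edge, 243 mm from the hinge line.
- catch (a joint): Angle of the orange spring catch, rad: 0 = at rest, its notch over the striker if the lid is shut; grows to 0.3 as it is pushed outwards (-y of the fixture). 22 mm wide, top 133 mm above the bench. The striker coming down its ramp pushes it out about 0.12; it then snaps back over the striker.
- meter: Bystander: black and grey hand multimeter, 82 x 165 x 45 mm, loose on the mat; origin at the centre of its underside.
- screwdriver: Bystander: blue-handled screwdriver, 190 mm long, 26 mm thick, loose on the bench on the hinge side; origin below its middle.
- spool: Bystander: bare metal solder spool, 62 mm diameter, 52 mm high, standing loose on the bench on the hinge side; origin at the centre of its underside.
Things that resemble listed ones, but are neither listed nor needed, are in the scene too. Leave any brown or pink look-alike of the board alone.

How it is judged:
On the way:
1. the board lies fully down in the nest, right way round, let go (distance between board and nest_seat below 0.004 m and distance between board_terminal and nest_cutout below 0.005 m and angle between board's own z axis and vertical below 0.04 rad and contact force between the fingers and board below 0.05 N), for 0.2 s.
At the end, for the whole second after the job is handed in: Board flat in the nest (underside centre within 4 mm of nest_seat, terminal block within 5 mm of nest_cutout, tilt under 0.04 rad), at rest, nest pressed down over 3 mm; lid held by the catch alone (lid within 0.015 rad of 0, catch below 0.03 rad) (distance between board and nest_seat below 0.004 m and distance between board_terminal and nest_cutout below 0.005 m and angle between board's own z axis and vertical below 0.04 rad and value of joint lid between -0.015 and 0.015 rad and value of joint catch below 0.03 rad and value of joint nest above 0.003 m and linear speed of board below 0.02 m/s); the robot touches nothing.
It fails at once if the board is dropped or thrown (falls freely more than about 25 mm) (linear speed of board above 0.7 m/s and contact force between the fingers and board below 0.05 N).
It fails at once if the meter is moved more than 30 mm (distance of meter from where it was at the start of the episode above 0.03 m).
It fails at once if the screwdriver is moved more than 30 mm (distance of screwdriver from where it was at the start of the episode above 0.03 m).
It fails at once if the solder spool is moved more than 30 mm (distance of spool from where it was at the start of the episode above 0.03 m).
It also fails if it takes over 72 s, if anything falls off the work surface, if the arm or the gripper's body presses on something with over 40 N, if the wrist force passes 120 N, or if a joint passes its speed limit or range.

## Working session

There is one attempt and no reset: what is moved stays moved. The work goes in short steps, Python scripts to look and compute and a tool call to move; the robot and the scene stay as the last step left them, time stands still between calls to the robot, and variables do not carry over. Pictures are saved under pics/ and viewed, and the job is handed in when it is done.

Besides the shell and the picture viewer there is one more tool, called as name(argument=value, ...), one argument or row to a line, values as JSON. drive_tool: Moves the arm, as the interface text tells. Its arguments: {"type":"object","properties":{"commands":{"type":"string"},"newtons":{"type":"number"}},"required":["commands"]}

```bash
mkdir -p pics
cat > h.py <<'E'
import numpy as np, cv2
from station import ctrl
from scipy.spatial.transform import Rotation as R
def ray(name,u,v):
    c=ctrl.camera_info(name);K=np.array(c["K"]);k1=c["k1"];T=np.array(c["T"])
    p=np.array([(u-K[0,2])/K[0,0],(v-K[1,2])/K[1,1]]);q=p.copy()
    for _ in range(30): q=p/(1+k1*(q@q))
    return T[:3,3],T[:3,:3]@np.array([q[0],q[1],1.0])
def onplane(name,u,v,z):
    o,d=ray(name,u,v);return o+d*(z-o[2])/d[2]
def pt(name,u,v,depth):
    o,d=ray(name,u,v);return o+d*depth
def proj(name,P):
    c=ctrl.camera_info(name);K=np.array(c["K"]);T=np.array(c["T"])
    p=T[:3,:3].T@(np.array(P)-T[:3,3]);s=p[:2]/p[2];s=s*(1+c["k1"]*(s@s))
    return K[0,0]*s[0]+K[0,2],K[1,1]*s[1]+K[1,2]
E
python3 - <<'E'
from h import *
for n in("scene","top"):
    im,d=ctrl.get_image(n);cv2.imwrite(f"pics/{n}0.png",im);np.save(f"{n}0.npy",d)
    print(n,ctrl.camera_info(n))
o=ctrl.get_obs();print(o,ctrl.grip_point_offset)
print(R.from_rotvec(o["tool_rot"]).as_matrix())
E
```

```text
scene {'K': array([[462.80471336,   0.        , 259.49060829],
       [  0.        , 462.80471336, 193.62023783],
       [  0.        ,   0.        ,   1.        ]]), 'k1': 0.028635849629039693, 'T': array([[-0.56825188,  0.60199794, -0.56097083,  1.34694532],
       [ 0.82283918,  0.41990596, -0.38290295,  0.43793832],
       [ 0.00504821, -0.6791741 , -0.73395985,  1.12406798],
       [ 0.        ,  0.        ,  0.        ,  1.        ]])}
top {'K': array([[403.63267868,   0.        , 254.21781873],
       [  0.        , 403.63267868, 196.44507944],
       [  0.        ,   0.        ,   1.        ]]), 'k1': -0.016969954186583796, 'T': array([[-0.02585637, -0.9991172 ,  0.03310997,  0.53312456],
       [-0.99964692,  0.02563888, -0.00697684, -0.08071822],
       [ 0.00612177, -0.03327868, -0.99942736,  1.46242179],
       [ 0.        ,  0.        ,  0.        ,  1.        ]])}
{'t': 0.1, 'q': array([-1.31797182e+00,  5.32991067e-02,  1.61417818e+00, -2.45491346e-05,
        1.47600640e+00, -1.18976740e-01]), 'dq': array([ 0.00163422, -0.00166422, -0.00278561,  0.00042785,  0.0001076 ,
        0.00035062]), 'effort': array([ 1.01987484e-03, -3.94905424e+01, -3.71362317e+01, -9.87721137e-05,
        3.90676447e-03, -2.05014459e-06]), 'tool_pos': array([ 0.22690716, -0.58168007,  0.20136805]), 'tool_rot': array([ 2.01891697,  0.38167018, -2.01922687]), 'contact_force': array([-0.77028425,  0.42262173,  0.90842527]), 'wrist_torque': array([0.01443281, 0.00334687, 0.00502576]), 'opening': 0.08539766444999179} 0.0187
[[-4.96684023e-04  3.63295913e-01 -9.31673673e-01]
 [ 1.82480212e-03 -9.31671907e-01 -3.63296198e-01]
 [-9.99998212e-01 -1.88056351e-03 -2.00196600e-04]]
```

View pics/scene0.png

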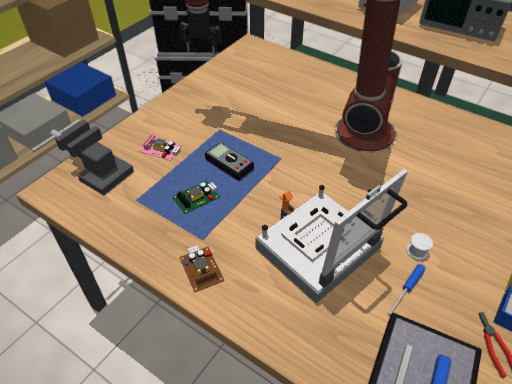

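View pics/top0.png

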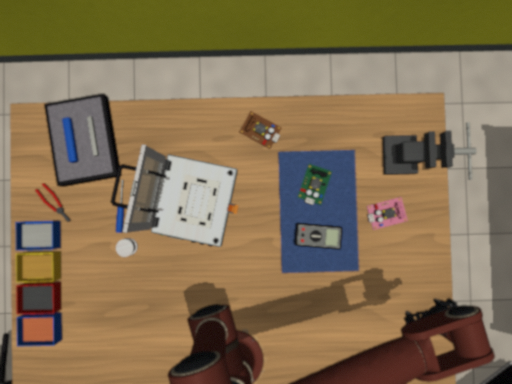

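Run:
```python
import cv2,numpy as np
t=cv2.imread("pics/top0.png");s=cv2.imread("pics/scene0.png")
a=cv2.resize(t[150:220,285:355],(400,400),interpolation=cv2.INTER_CUBIC)
b=cv2.resize(s[170:220,165:225],(400,333),interpolation=cv2.INTER_CUBIC)
o=np.zeros((400,800,3),np.uint8);o[:,:400]=a;o[:333,400:]=b;cv2.imwrite("pics/board.png",o)
cv2.imwrite("pics/fixt.png",cv2.resize(t[140:255,105:245],(700,575),interpolation=cv2.INTER_CUBIC))
cv2.imwrite("pics/fixs.png",cv2.resize(s[165:305,245:415],(680,560),interpolation=cv2.INTER_CUBIC))
```

```text
(no output)
```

View pics/board.png

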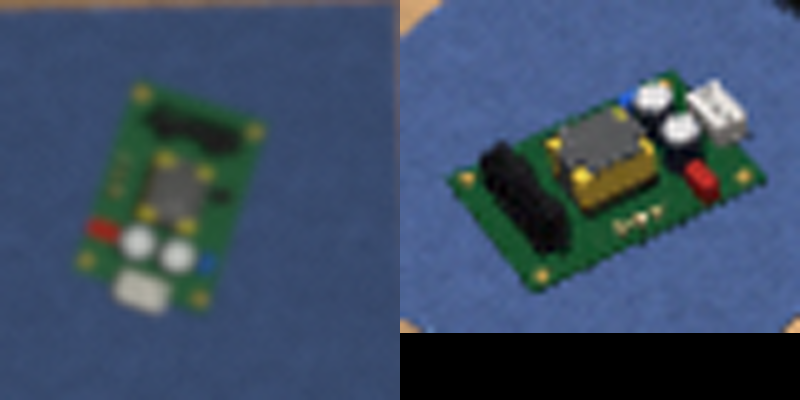

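View pics/fixt.png

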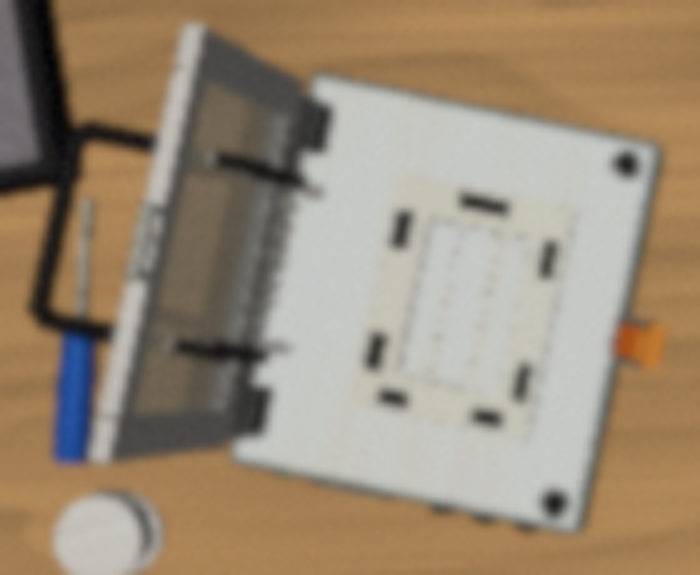

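View pics/fixs.png

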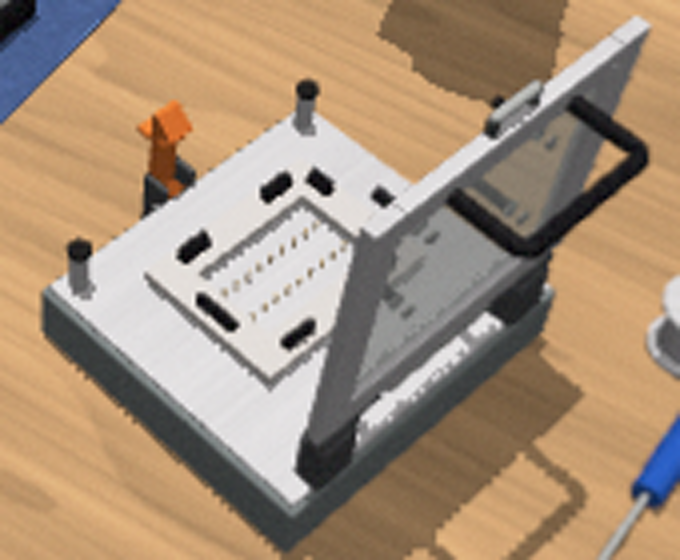

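```bash
cat > meas.py <<'E'
from h import *
t=cv2.imread("pics/top0.png")
# board: non-blue inside mat window
x0,y0=290,155
w=cv2.resize(t[155:215,290:345],None,fx=8,fy=8,interpolation=cv2.INTER_CUBIC)
f=w.astype(int); mask=((f[...,1]-f[...,0])>8).astype(np.uint8)*255  # greenish/non-blue
mask=cv2.morphologyEx(mask,cv2.MORPH_CLOSE,np.ones((41,41)))
cs,_=cv2.findContours(mask,cv2.RETR_EXTERNAL,cv2.CHAIN_APPROX_NONE)
c=max(cs,key=cv2.contourArea)
r=cv2.minAreaRect(c)
def unz(p,x0,y0,s): return (p[0]+.5)/s-.5+x0,(p[1]+.5)/s-.5+y0
P=np.array([onplane("top",*unz(p,x0,y0,8),0.004)[:2] for p in cv2.boxPoints(r)])
print("rect corners\n",P, "sides",np.linalg.norm(P[1]-P[0]),np.linalg.norm(P[2]-P[1]),P.mean(0))
W=w.copy();cv2.drawContours(W,[c],-1,(0,0,255),1);cv2.imwrite("pics/bm.png",W)
# fixture guides: dark blobs
x1,y1,s=175,170,8
g=cv2.cvtColor(t[170:235,175:225],cv2.COLOR_BGR2GRAY)
g=cv2.resize(g,None,fx=s,fy=s,interpolation=cv2.INTER_CUBIC)
m=(g<110).astype(np.uint8)
n,l,st,ce=cv2.connectedComponentsWithStats(m)
for i in range(1,n):
    if st[i,4]>300:
        ys,xs=np.where(l==i);wt=110.-g[ys,xs]
        u,v=unz(((xs*wt).sum()/wt.sum(),(ys*wt).sum()/wt.sum()),x1,y1,s)
        print("guide",round(u,2),round(v,2),st[i,4],onplane("top",u,v,0.086)[:2].round(4))
E
python3 meas.py
```

```text
rect corners
 [[ 0.5710106  -0.24442057]
 [ 0.69664346 -0.29043381]
 [ 0.66638952 -0.37393205]
 [ 0.54085806 -0.3276447 ]] sides 0.13379399753802199 0.08881023359857868 [ 0.61872541 -0.30910779]
guide 201.16 180.38 1184 [0.6382 0.0894]
guide 184.88 185.4 963 [0.6225 0.1453]
guide 214.13 191.57 663 [0.5989 0.046 ]
guide 179.63 209.84 959 [0.5396 0.1649]
guide 208.87 216.16 615 [0.5155 0.0658]
guide 183.12 219.11 605 [0.5078 0.1536]
guide 201.96 223.07 608 [0.4927 0.0898]
```

View pics/bm.png

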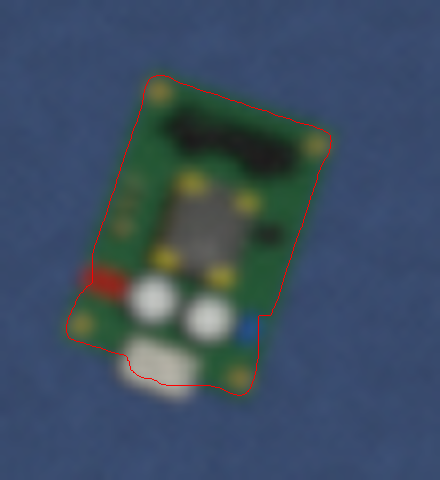

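```bash
cat > meas2.py <<'E'
from h import *
def blobs(img,name,box,s,fn,z,amin):
    x0,y0,x1,y1=box
    w=cv2.resize(img[y0:y1,x0:x1],None,fx=s,fy=s,interpolation=cv2.INTER_CUBIC)
    m=fn(w.astype(int)).astype(np.uint8)
    n,l,st,ce=cv2.connectedComponentsWithStats(m)
    for i in range(1,n):
        if st[i,4]>=amin:
            u,v=[(ce[i][k]+.5)/s-.5+(x0,y0)[k] for k in(0,1)]
            print(name,ce[i].round(0),st[i,4],onplane(name,u,v,z).round(4)[:2])
t=cv2.imread("pics/top0.png");s=cv2.imread("pics/scene0.png")
yel=lambda f:((f[...,2]-f[...,0])>25)&(f[...,2]>f[...,1]-5)
print("top pads z=4mm");blobs(t,"top",(290,155,345,215),8,yel,0.004,60)
print("top lugs z=30mm");blobs(t,"top",(290,155,345,215),8,yel,0.031,60)
print("scene pads");blobs(s,"scene",(165,170,225,220),8,yel,0.004,60)
dk=lambda f:f.max(-1)<90
print("scene guides");blobs(s,"scene",(275,195,345,265),8,dk,0.083,300)
E
python3 meas2.py
python3 - <<'E'
import cv2
s=cv2.imread("pics/scene0.png")
cv2.imwrite("pics/sg.png",cv2.resize(s[195:265,275:345],None,fx=8,fy=8,interpolation=cv2.INTER_CUBIC))
E
```

```text
top pads z=4mm
top [157.  90.] 180 [ 0.6874 -0.2934]
top [191. 188.] 465 [ 0.6427 -0.3071]
top [241. 205.] 219 [ 0.6343 -0.3299]
top [167. 258.] 691 [ 0.6111 -0.2954]
top [107. 282.] 1494 [ 0.6007 -0.2676]
top [217. 275.] 460 [ 0.6029 -0.3178]
top [241. 378.] 109 [ 0.5558 -0.3272]
top lugs z=30mm
top [157.  90.] 180 [ 0.6846 -0.2895]
top [191. 188.] 465 [ 0.6407 -0.3029]
top [241. 205.] 219 [ 0.6324 -0.3253]
top [167. 258.] 691 [ 0.6097 -0.2915]
top [107. 282.] 1494 [ 0.5995 -0.2642]
top [217. 275.] 460 [ 0.6016 -0.3134]
top [241. 378.] 109 [ 0.5554 -0.3227]
scene pads
scene [17. 14.] 1130 [ 0.5877 -0.4679]
scene [318. 101.] 123 [ 0.5543 -0.3288]
scene [264. 139.] 203 [ 0.5839 -0.3331]
scene [186. 182.] 570 [ 0.6212 -0.3439]
scene [255. 213.] 4394 [ 0.6183 -0.3093]
scene [362. 217.] 1671 [ 0.5949 -0.272 ]
scene [413. 211.] 176 [ 0.5809 -0.2569]
scene [ 81. 214.] 182 [ 0.6596 -0.3673]
scene [308. 255.] 88 [ 0.6242 -0.2769]
scene [287. 263.] 181 [ 0.6324 -0.281 ]
scene [265. 274.] 129 [ 0.6419 -0.2842]
scene [170. 331.] 142 [ 0.6866 -0.2959]
scene [472. 392.] 236 [ 0.6432 -0.1781]
scene [  8. 394.] 223 [ 0.7474 -0.3266]
scene guides
scene [126. 108.] 1608 [0.547  0.0037]
scene [400. 125.] 1623 [0.4958 0.0914]
scene [ 66. 149.] 2503 [ 0.5766 -0.0039]
scene [312. 135.] 2044 [0.5188 0.0671]
scene [524. 155.] 909 [0.4824 0.1357]
scene [148. 256.] 2168 [0.6021 0.0472]
scene [479. 269.] 580 [0.5394 0.1479]
scene [457. 355.] 642 [0.5778 0.1599]
scene [535. 347.] 451 [0.5589 0.1807]
scene [193. 385.] 2332 [0.6423 0.0906]
scene [446. 414.] 520 [0.6026 0.1689]
scene [357. 430.] 1788 [0.6262 0.1469]
scene [422. 496.] 1943 [0.6376 0.179 ]
scene [ 26. 535.] 2901 [0.7282 0.0772]
```

View pics/sg.png

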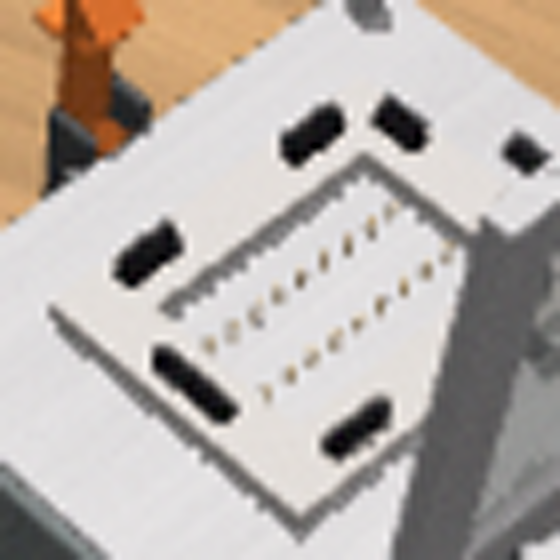

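```bash
cat > go.py <<'E'
import sys
from h import *
# args x y z yaw(fixture/board yaw; jaw axis = its y)
x,y,z,yaw=map(float,sys.argv[1:5])
o=ctrl.get_obs();M=R.from_rotvec(o["tool_rot"]).as_matrix();p=o["tool_pos"]
d=M.T@(np.array([x,y,z])-p)/0.04
a=-M[:,1]; cur=np.arctan2(a[1],a[0]); des=yaw+np.pi/2
turn=-np.degrees(((des-cur)+np.pi/2)%np.pi-np.pi/2)/5
print("t",o["t"],"pos",p.round(4),"op",round(o["opening"],4),"F",o["contact_force"].round(1),"yawnow",round(cur-np.pi/2,4))
print("units x y z turn",d.round(3),round(turn,3))
E
python3 go.py .621 -.311 .15 -.352
```

```text
t 0.1 pos [ 0.2269 -0.5817  0.2014] op 0.0854 F [-0.8  0.4  0.9] yawnow 0.3718
units x y z turn [  1.292  -2.723 -11.637] 8.294
```

drive_tool(
  commands="-1 0 -0.2 -0.9 0.5; -1 0 -0.4 -1.8 1.5; -1 0 -0.6 -2.7 2.5; -1 0 -0.8 -3.6 3.5; -1 0 -1.1 -4.5 4.5; -1 0 -1.3 -5.4 5.5; -1 0 -1.5 -6.3 6.5; -1 0 -1.7 -7.2 7.5",
)

```text
t: 0.77
tool_pos: [0.4718, -0.4128, 0.202]
tool_rot: [-2.067, 0.298, 2.068]
contact_force: [0.4, -0.5, 0.3]
opening: 0.0856
```

```bash
python3 go.py .621 -.311 .15 -.352
```

```text
t 0.7667 pos [ 0.4718 -0.4128  0.202 ] op 0.0856 F [ 0.4 -0.5  0.3] yawnow -0.287
units x y z turn [ 1.298 -3.495 -2.86 ] 0.745
```

drive_tool(
  commands="-1 0.2 -0.6 -0.5 0.2; -1 0.4 -1.2 -1.0 0.4; -1 0.6 -1.8 -1.5 0.75; -1 0.9 -2.4 -2.0 0.75; -1 1.1 -3.0 -2.5 0.75; -1 1.3 -3.5 -2.86 0.75; -1 1.3 -3.5 -2.86 0.75",
)

```text
t: 1.35
tool_pos: [0.6212, -0.3076, 0.147]
tool_rot: [-2.03, 0.35, 2.037]
contact_force: [0.1, 0.2, -0.4]
opening: 0.0854
```

```bash
python3 go.py .621 -.311 .008 -.352
python3 - <<'E'
from h import *
im,_=ctrl.get_image("scene");cv2.imwrite("pics/s1.png",cv2.resize(im[110:260,120:270],None,fx=4,fy=4,interpolation=cv2.INTER_CUBIC))
E
```

```text
t 1.35 pos [ 0.6212 -0.3076  0.147 ] op 0.0854 F [ 0.1  0.2 -0.4] yawnow -0.3438
units x y z turn [ 3.475  0.092 -0.038] 0.094
```

View pics/s1.png

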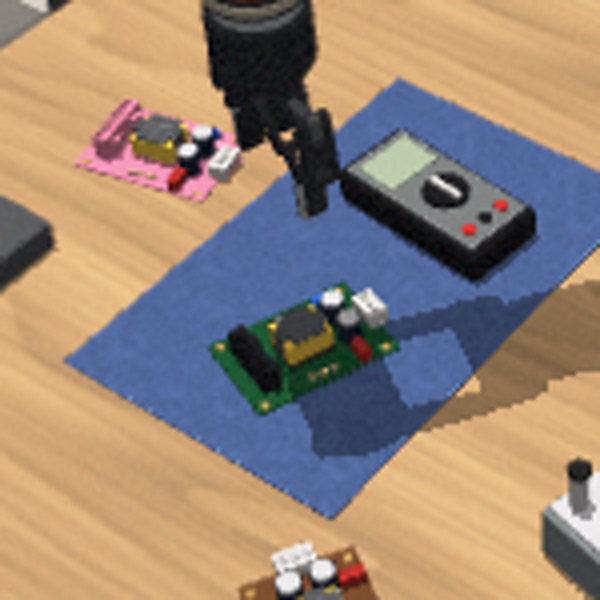

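Run:
```python
from h import *
for P in [(.621,-.308,.147),(.621,-.308,.16)]:
    u,v=proj("scene",P);print((u-120)*4,(v-110)*4)
```

```text
287.04019035896795 220.64327574814422
285.2721863730367 208.183880679484
```

drive_tool(
  commands="-1 0.6 0.05 0 0.1; -1 1.2 0.09 -0.04 0.1; -1 1.8 0.09 -0.04 0.1; -1 2.3 0.09 -0.04 0.1; -1 2.7 0.09 -0.04 0.1; -1 3.0 0.09 -0.04 0.1; -1 3.2 0.09 -0.04 0.1; -1 3.2 0.09 -0.04 0.1",
)

```text
t: 2.07
tool_pos: [0.6187, -0.3154, 0.0206]
tool_rot: [-2.024, 0.365, 2.029]
contact_force: [-0.8, -0.1, 0.2]
opening: 0.0854
```

```bash
python3 go.py .621 -.311 .009 -.352
python3 - <<'E'
from h import *
im,_=ctrl.get_image("scene");cv2.imwrite("pics/s2.png",cv2.resize(im[140:230,140:240],None,fx=6,fy=6,interpolation=cv2.INTER_CUBIC))
E
```

```text
t 2.0667 pos [ 0.6187 -0.3154  0.0206] op 0.0854 F [-0.8 -0.1  0.2] yawnow -0.3574
units x y z turn [ 0.291 -0.125 -0.017] -0.062
```

View pics/s2.png

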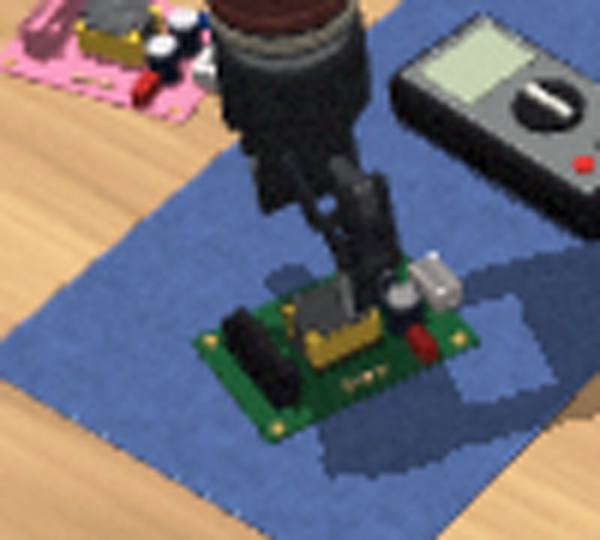

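Run:
```python
from h import *
o=ctrl.get_obs();M=R.from_rotvec(o["tool_rot"]).as_matrix();print(M.round(3))
im,d=ctrl.get_image("scene")
for off in(-.0425,-.055,0.0425,.055):
    P=o["tool_pos"]+M@np.array([-.013,off,0]);u,v=proj("scene",P);print(off,P.round(3),(u-140)*6,(v-140)*6)
for (a,b) in [(370,270),(365,290),(350,300),(375,200),(300,320),(350,350),(280,160)]:
    u,v=a/6+140,b/6+140;print((a,b),pt("scene",u,v,d[int(round(v)),int(round(u))]).round(3))
```

```text
[[-0.001 -0.35  -0.937]
 [ 0.    -0.937  0.35 ]
 [-1.    -0.     0.001]]
-0.0425 [ 0.634 -0.276  0.035] 362.20837077212866 342.13123217990056
-0.055 [ 0.639 -0.264  0.035] 374.09938430455287 356.53505783166474
0.0425 [ 0.605 -0.356  0.035] 284.18468184798746 247.6483805990486
0.055 [ 0.6   -0.367  0.035] 273.1102272387724 234.24180771306646
(370, 270) [ 0.646 -0.253  0.114]
(365, 290) [ 0.638 -0.266  0.084]
(350, 300) [ 0.642 -0.273  0.076]
(375, 200) [ 0.641 -0.248  0.162]
(300, 320) [ 0.639 -0.316  0.032]
(350, 350) [ 0.626 -0.295  0.009]
(280, 160) [ 0.643 -0.307  0.159]
```

Run:
```python
from h import *
o=ctrl.get_obs();print(o["t"],o["tool_pos"],o["q"])
im,d=ctrl.get_image("scene")
w=cv2.resize(im[150:215,165:225],None,fx=9,fy=9,interpolation=cv2.INTER_NEAREST)
M=R.from_rotvec(o["tool_rot"]).as_matrix()
cv2.imwrite("pics/s3.png",w)
for v in range(170,206,2):
    print(v,[ "%.3f"%pt("scene",u,v,d[v,u])[2] for u in range(186,210,2)])
im,d=ctrl.get_image("top")
cv2.imwrite("pics/t3.png",cv2.resize(im[130:230,260:370],None,fx=6,fy=6,interpolation=cv2.INTER_CUBIC))
```

```text
2.1667 [ 0.62024576 -0.31620439  0.02331328] [-5.78225547e-01  3.70676062e-01  1.55902131e+00 -4.10883684e-05
  1.21077261e+00  1.34965536e+00]
170 ['1.124', '1.124', '0.148', '0.153', '0.156', '0.161', '0.173', '0.171', '0.171', '0.005', '0.004', '0.003']
172 ['0.073', '0.069', '0.144', '0.136', '0.008', '0.171', '0.170', '0.168', '0.165', '0.160', '0.001', '0.005']
174 ['0.005', '-0.001', '0.137', '0.137', '0.006', '0.158', '0.165', '0.161', '0.157', '0.154', '0.001', '0.007']
176 ['0.008', '0.001', '0.003', '0.130', '0.133', '0.146', '0.153', '0.150', '0.151', '0.151', '0.006', '0.005']
178 ['0.001', '-0.001', '-0.000', '0.002', '0.124', '0.003', '0.152', '0.145', '0.142', '0.138', '0.005', '0.002']
180 ['0.006', '0.005', '0.007', '0.004', '0.116', '0.120', '0.139', '0.136', '0.120', '0.129', '0.004', '0.004']
182 ['0.007', '0.005', '0.001', '0.006', '0.006', '0.116', '0.130', '0.123', '0.125', '0.122', '0.123', '0.001']
184 ['0.004', '0.006', '0.006', '0.000', '-0.001', '0.108', '0.122', '0.126', '0.122', '0.117', '0.003', '0.019']
186 ['0.006', '0.012', '0.005', '0.001', '0.010'
[... 381 characters left out ...]
15', '0.025', '0.022']
194 ['0.007', '0.025', '0.034', '0.038', '0.033', '0.036', '0.030', '0.023', '0.021', '0.009', '0.013', '0.021']
196 ['0.003', '0.011', '0.022', '0.029', '0.028', '0.025', '0.019', '0.013', '0.012', '0.004', '0.007', '0.020']
198 ['0.027', '0.007', '0.016', '0.017', '0.017', '0.018', '0.012', '0.006', '0.005', '0.004', '0.003', '0.007']
200 ['0.027', '0.023', '0.003', '0.012', '0.013', '0.004', '0.006', '0.006', '0.006', '0.008', '0.003', '0.002']
202 ['0.027', '0.031', '0.011', '0.013', '0.006', '0.004', '0.002', '0.009', '0.012', '0.011', '0.001', '0.001']
204 ['0.026', '0.026', '0.006', '0.004', '0.004', '0.005', '0.007', '0.005', '0.004', '0.004', '0.003', '0.000']
```

View pics/s3.png

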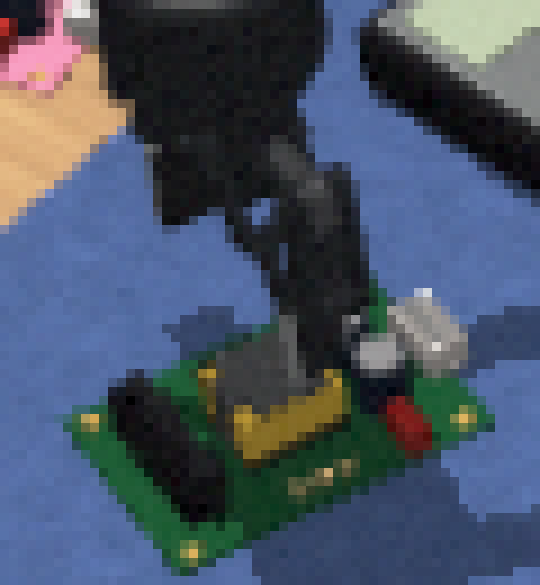

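View pics/t3.png

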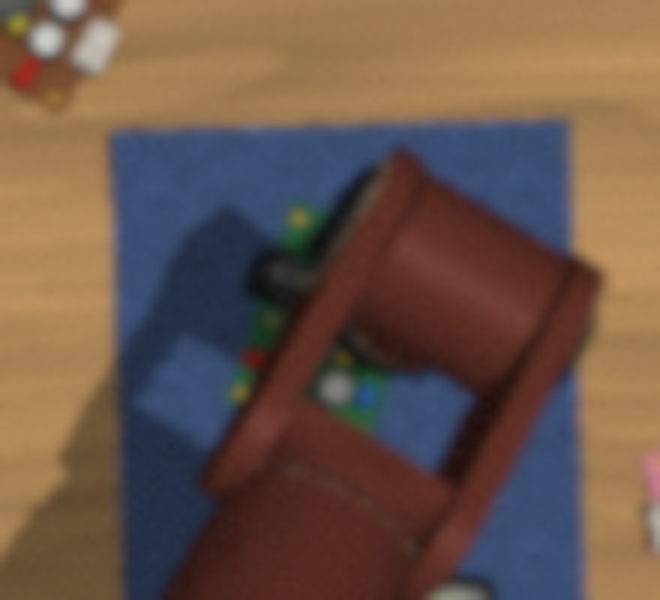

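Run:
```python
from h import *
im,d=ctrl.get_image("top")
for a,b in [(290,270),(262,275),(300,285),(270,262)]:
    u,v=a/6+260,b/6+130
    print((a,b),d[int(round(v)),int(round(u))],pt("top",u,v,d[int(round(v)),int(round(u))]).round(3))
im,d=ctrl.get_image("scene")
pts=[]
for v in range(160,196):
    for u in range(178,212):
        if im[v,u].max()<70 and d[v,u]>0:
            p=pt("scene",u,v,d[v,u])
            if p[2]>.05: pts.append(np.r_[u,v,p.round(3)])
pts=np.array(pts)
for q in pts[np.argsort(pts[:,4])][:25]: print(q)
print(ctrl.get_obs()["tool_pos"])
```

```text
(290, 270) 1.29982 [ 0.641 -0.266  0.167]
(262, 275) 1.3053269 [ 0.639 -0.251  0.161]
(300, 285) 1.4622267 [ 0.645 -0.295  0.005]
(270, 262) 1.2975315 [ 0.645 -0.255  0.169]
[ 1.98e+02  1.91e+02  6.40e-01 -2.77e-01  6.70e-02]
[ 1.84e+02  1.74e+02  6.08e-01 -3.62e-01  6.80e-02]
[ 1.83e+02  1.74e+02  6.12e-01 -3.62e-01  7.10e-02]
[ 1.85e+02  1.73e+02  6.05e-01 -3.60e-01  7.10e-02]
[ 1.88e+02  1.72e+02  5.97e-01 -3.55e-01  7.20e-02]
[ 1.86e+02  1.73e+02  6.04e-01 -3.56e-01  7.30e-02]
[ 1.86e+02  1.72e+02  6.01e-01 -3.59e-01  7.30e-02]
[ 1.87e+02  1.72e+02  5.99e-01 -3.56e-01  7.30e-02]
[ 1.82e+02  1.73e+02  6.12e-01 -3.67e-01  7.30e-02]
[ 1.99e+02  1.91e+02  6.43e-01 -2.70e-01  7.40e-02]
[ 1.87e+02  1.71e+02  5.97e-01 -3.58e-01  7.40e-02]
[ 1.96e+02  1.90e+02  6.45e-01 -2.80e-01  7.50e-02]
[ 1.84e+02  1.73e+02  6.10e-01 -3.59e-01  7.60e-02]
[ 1.88e+02  1.71e+02  5.96e-01 -3.54e-01  7.60e-02]
[ 1.85e+02  1.72e+02  6.06e-01 -3.59e-01  7.70e-02]
[ 1.98e+02  1.90e+02  6.44e-01 -2.72e-01  7.80e-02]
[ 2.01e+02  1.90e+02  6.39e-01 -2.65e-01  7.90e-02]
[ 1.99e+02  1.90e+02  6.44e-01 -2.68e-01  8.10e-02]
[ 1.83e+02  1.73e+02  6.16e-01 -3.58e-01  8.10e-02]
[ 2.01e+02  1.89e+02  6.37e-01 -2.66e-01  8.10e-02]
[ 2.00e+02  1.89e+02  6.39e-01 -2.68e-01  8.10e-02]
[ 1.86e+02  1.71e+02  6.03e-01 -3.56e-01  8.10e-02]
[ 2.00e+02  1.90e+02  6.42e-01 -2.66e-01  8.10e-02]
[ 1.84e+02  1.71e+02  6.08e-01 -3.60e-01  8.20e-02]
[ 1.86e+02  1.70e+02  6.00e-01 -3.58e-01  8.20e-02]
[ 0.62081791 -0.31626867  0.02420297]
```

drive_tool(
  commands="0 0 0 0 0; 0 0 0 0 0; 0 0 0 0 0; 0 0 0 0 0",
  newtons=30,
)

```text
t: 2.7
tool_pos: [0.6199, -0.3157, 0.0226]
tool_rot: [-2.027, 0.366, 2.027]
contact_force: [1.1, 0.8, -0.4]
opening: 0.043
```

Run:
```python
from h import *
im,d=ctrl.get_image("scene")
pts=[]
for v in range(160,200):
    for u in range(178,212):
        if im[v,u].max()<70 and d[v,u]>0:
            p=pt("scene",u,v,d[v,u])
            if p[2]>.04: pts.append(np.r_[u,v,p.round(3)])
pts=np.array(pts)
for q in pts[np.argsort(pts[:,4])][:12]: print(q)
w=cv2.resize(im[150:215,165:225],None,fx=9,fy=9,interpolation=cv2.INTER_NEAREST)
cv2.imwrite("pics/s4.png",w)
o=ctrl.get_obs();print(o["t"],o["tool_pos"],o["opening"],o["q"],o["contact_force"])
```

```text
[ 1.98e+02  1.93e+02  6.29e-01 -2.90e-01  4.00e-02]
[ 1.89e+02  1.80e+02  6.09e-01 -3.43e-01  5.20e-02]
[ 1.87e+02  1.81e+02  6.19e-01 -3.42e-01  5.60e-02]
[ 1.91e+02  1.79e+02  6.06e-01 -3.36e-01  5.90e-02]
[ 1.88e+02  1.80e+02  6.17e-01 -3.39e-01  6.10e-02]
[ 1.88e+02  1.79e+02  6.14e-01 -3.41e-01  6.20e-02]
[ 1.90e+02  1.79e+02  6.10e-01 -3.36e-01  6.20e-02]
[ 1.95e+02  1.89e+02  6.36e-01 -2.93e-01  6.30e-02]
[ 2.00e+02  1.87e+02  6.20e-01 -2.86e-01  6.30e-02]
[ 1.98e+02  1.89e+02  6.31e-01 -2.85e-01  6.30e-02]
[ 1.87e+02  1.79e+02  6.18e-01 -3.41e-01  6.50e-02]
[ 1.89e+02  1.79e+02  6.14e-01 -3.36e-01  6.50e-02]
2.75 [ 0.6198692  -0.31566674  0.02254679] 0.04274678386248072 [-5.77902717e-01  3.71062237e-01  1.55995044e+00  3.22473030e-05
  1.21055550e+00  1.34972958e+00] [-0.05460523  0.0661985   0.39957691]
```

View pics/s4.png

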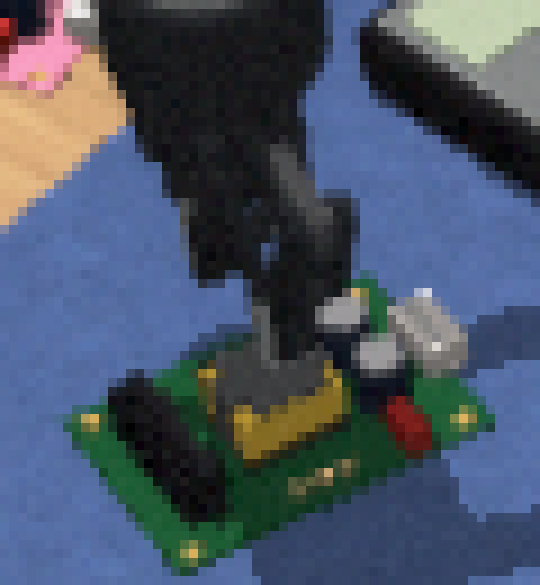

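drive_tool(
  commands="-0.6 0 -0.08 0 0; -0.6 0 -0.08 0 0; -0.6 0.2 -0.08 0 0; -0.6 0.4 -0.08 0 0; -0.6 0.6 -0.08 0 0; -0.6 0.6 -0.08 0 0",
)

```text
t: 3.25
tool_pos: [0.619, -0.3115, -0.0049]
tool_rot: [-2.021, 0.363, 2.031]
contact_force: [0.5, 0.1, -0.2]
opening: 0.068
```

```bash
cat > tip.py <<'E'
from h import *
import sys
im,d=ctrl.get_image("scene")
w=cv2.resize(im[150:215,165:225],None,fx=9,fy=9,interpolation=cv2.INTER_NEAREST)
cv2.imwrite("pics/%s.png"%sys.argv[1],w)
o=ctrl.get_obs();print(o["t"],o["tool_pos"],o["opening"],o["contact_force"])
E
python3 tip.py s5
```

```text
3.3 [ 0.61948057 -0.31179224 -0.00401931] 0.06850365663006186 [ 0.07928357  0.24529651 -0.3146909 ]
```

View pics/s5.png

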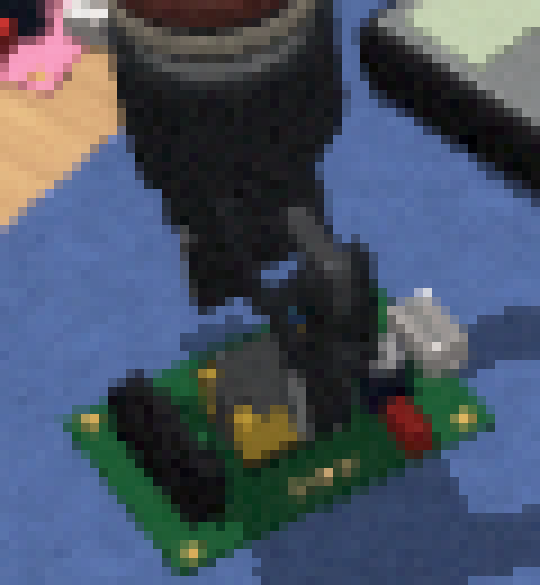

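Run:
```python
from h import *
im,d=ctrl.get_image("scene")
for v in range(186,204):
    print(v,[(int(im[v,u].max()),"%.3f"%pt("scene",u,v,d[v,u])[2]) for u in range(195,205)])
print(pt("scene",201,196,d[196,201]))
```

```text
186 [(28, '0.085'), (36, '0.091'), (59, '0.090'), (26, '0.104'), (21, '0.111'), (27, '0.114'), (26, '0.112'), (28, '0.109'), (29, '0.105'), (24, '0.108')]
187 [(40, '0.080'), (27, '0.087'), (39, '0.091'), (29, '0.099'), (26, '0.103'), (24, '0.109'), (28, '0.109'), (33, '0.104'), (27, '0.088'), (33, '0.092')]
188 [(49, '0.033'), (25, '0.082'), (38, '0.087'), (31, '0.097'), (33, '0.099'), (28, '0.100'), (30, '0.099'), (33, '0.089'), (36, '0.090'), (46, '0.089')]
189 [(55, '0.032'), (35, '0.079'), (31, '0.081'), (32, '0.085'), (24, '0.098'), (21, '0.100'), (30, '0.097'), (40, '0.092'), (44, '0.091'), (42, '0.085')]
190 [(67, '0.031'), (27, '0.068'), (28, '0.076'), (24, '0.077'), (23, '0.093'), (26, '0.094'), (34, '0.092'), (34, '0.087'), (36, '0.087'), (29, '0.093')]
191 [(65, '0.034'), (72, '0.059'), (72, '0.068'), (56, '0.067'), (31, '0.089'), (19, '0.096'), (24, '0.090'), (32, '0.086'), (27, '0.084'), (26, '0.081')]
192 [(65, '0.033'), (58, '0.037'), (89, '0.064'), (55, '0.060'), (28, '0.082'), (28, '0.087'), (28, '0.080'), (31, '0.059'), (55, '0.061'), (41, '0.019')]
193 [(62, '0.03
[... 1040 characters left out ...]
0.008'), (57, '0.005'), (56, '0.008')]
200 [(53, '0.007'), (38, '0.010'), (32, '0.006'), (53, '0.005'), (56, '0.006'), (58, '0.002'), (58, '0.005'), (54, '0.006'), (57, '0.004'), (68, '0.007')]
201 [(36, '0.004'), (59, '0.007'), (56, '0.010'), (53, '0.005'), (57, '0.004'), (58, '0.010'), (58, '0.002'), (75, '0.009'), (118, '0.008'), (75, '0.010')]
202 [(56, '0.006'), (55, '0.006'), (55, '0.003'), (59, '0.012'), (60, '0.005'), (104, '0.007'), (197, '0.008'), (70, '0.007'), (91, '0.005'), (65, '0.010')]
203 [(54, '0.005'), (58, '0.011'), (90, '0.004'), (78, '0.003'), (92, '0.006'), (87, '0.009'), (107, '0.008'), (61, '0.001'), (63, '0.005'), (57, '0.009')]
[ 0.63742818 -0.269532    0.0467287 ]
```

drive_tool(
  commands="-0.6 0.15 0 0 0; -0.6 0.3 0 0 0; -0.6 0.45 0 0 0; -0.6 0.55 0 0 0; -0.6 0.55 0 0 0",
)

```text
t: 3.77
tool_pos: [0.62, -0.3121, -0.0252]
tool_rot: [-2.024, 0.365, 2.029]
contact_force: [-0.1, 1.1, -0.6]
opening: 0.0682
```

```bash
python3 tip.py s6;python3 - <<'E'
from h import *
im,d=ctrl.get_image("scene")
for v in range(192,209):
    print(v,[(int(im[v,u].max()),"%.3f"%pt("scene",u,v,d[v,u])[2]) for u in range(195,205)])
E
```

```text
3.8167 [ 0.62033174 -0.3122876  -0.0245901 ] 0.06853056291406533 [-0.26325006  0.47260972 -0.38362528]
192 [(61, '0.035'), (27, '0.064'), (32, '0.071'), (31, '0.067'), (23, '0.085'), (27, '0.088'), (25, '0.089'), (29, '0.080'), (34, '0.066'), (35, '0.068')]
193 [(66, '0.036'), (44, '0.052'), (35, '0.064'), (28, '0.066'), (21, '0.078'), (27, '0.084'), (30, '0.081'), (36, '0.071'), (39, '0.073'), (45, '0.070')]
194 [(64, '0.033'), (40, '0.031'), (27, '0.063'), (28, '0.061'), (21, '0.072'), (25, '0.080'), (29, '0.075'), (47, '0.068'), (35, '0.074'), (38, '0.069')]
195 [(104, '0.033'), (63, '0.028'), (49, '0.053'), (35, '0.057'), (24, '0.066'), (23, '0.070'), (27, '0.070'), (39, '0.069'), (34, '0.071'), (32, '0.064')]
196 [(125, '0.025'), (105, '0.026'), (87, '0.045'), (90, '0.042'), (32, '0.068'), (24, '0.067'), (32, '0.067'), (30, '0.065'), (29, '0.063'), (37, '0.011')]
197 [(132, '0.020'), (131, '0.020'), (74, '0.036'), (91, '0.040'), (21, '0.045'), (26, '0.061'), (24, '0.063'), (24, '0.035'), (27, '0.037'), (65, '0.006')]
198 [(132, '0.025'), (130, '0.013'), (59, '0.033'), (94, '0.03
[... 962 characters left out ...]
.004'), (57, '0.004'), (57, '0.004'), (53, '0.004'), (66, '0.004')]
205 [(59, '0.007'), (54, '0.009'), (62, '0.005'), (70, '0.008'), (56, '0.002'), (58, '0.003'), (52, '0.006'), (65, '0.007'), (62, '0.002'), (99, '0.002')]
206 [(54, '0.003'), (58, '0.008'), (55, '0.008'), (54, '0.005'), (57, '0.003'), (62, '0.006'), (61, '0.006'), (101, '0.003'), (100, '0.007'), (104, '0.005')]
207 [(57, '0.008'), (58, '0.005'), (52, '0.006'), (66, '0.007'), (95, '0.004'), (100, '0.004'), (96, '0.003'), (105, '0.007'), (107, '0.002'), (103, '-0.002')]
208 [(50, '0.003'), (66, '0.001'), (98, '0.003'), (94, '0.000'), (99, '0.004'), (103, '0.003'), (101, '-0.002'), (99, '0.002'), (104, '0.000'), (105, '0.004')]
```

View pics/s6.png

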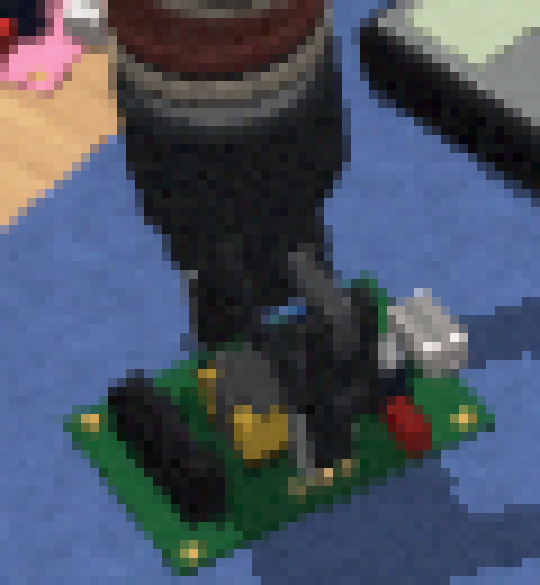

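drive_tool(
  commands="-0.6 0.05 0 0 0; 1 0.05 0 0 0; 1 0.05 0 0 0; 1 0.05 0 0 0; 1 0.05 0 0 0; 1 0.05 0 0 0; 1 0.05 0 0 0; 1 0.05 0 0 0",
  newtons=60,
)

```text
t: 4.53
tool_pos: [0.6215, -0.313, -0.0248]
tool_rot: [-2.028, 0.366, 2.026]
contact_force: [1.0, 0.9, 2.5]
opening: 0.0331
```

```bash
python3 tip.py s7
```

```text
4.5833 [ 0.62153355 -0.31293765 -0.02481079] 0.03315392646109695 [0.41677754 0.47178978 3.37219588]
```

View pics/s7.png

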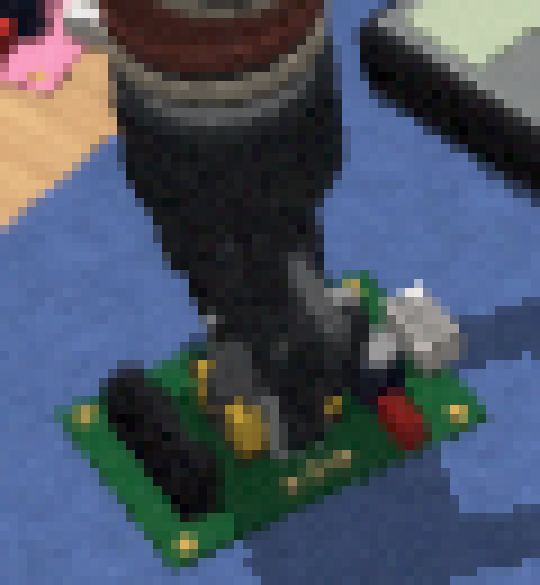

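drive_tool(
  commands="1 -0.1 0 0 0; 1 -0.3 0 0 0; 1 -0.6 0 0 0; 1 -1.0 0 0 0; 1 -1.4 0 0 0; 1 -1.8 0 0 0; 1 -2.2 0 0 0; 1 -2.2 0 0 0",
)

```text
t: 5.25
tool_pos: [0.624, -0.3146, 0.0691]
tool_rot: [-2.037, 0.369, 2.02]
contact_force: [0.8, -0.5, -0.4]
opening: 0.0328
```

```bash
python3 go.py .5692 .1055 .16 -.232
python3 - <<'E'
from h import *
im,_=ctrl.get_image("scene");cv2.imwrite("pics/s8.png",cv2.resize(im[110:230,120:240],None,fx=5,fy=5,interpolation=cv2.INTER_CUBIC))
E
```

```text
t 5.25 pos [ 0.624  -0.3146  0.0691] op 0.0328 F [ 0.8 -0.5 -0.4] yawnow -0.3568
units x y z turn [-2.336 -9.357  4.931] -1.43
```

View pics/s8.png

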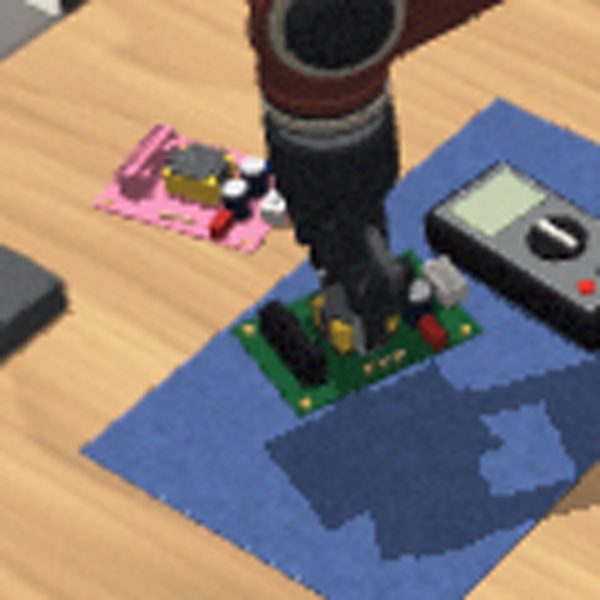

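drive_tool(
  commands="1 -0.6 -0.3 0.15 0; 1 -1.2 -0.8 0.4 0; 1 -1.8 -1.5 0.8 -0.2; 1 -2.3 -2.3 1.2 -0.5; 1 -2.3 -3.1 1.6 -0.8; 1 -2.3 -3.9 2.0 -1.1; 1 -2.3 -4.6 2.4 -1.4; 1 -2.3 -5.2 2.7 -1.4",
)

```text
t: 5.97
tool_pos: [0.5911, -0.0777, 0.1536]
tool_rot: [-2.096, 0.245, 2.1]
contact_force: [0.7, 0.5, -1.6]
opening: 0.033
```

```bash
python3 go.py .5692 .1055 .16 -.232
```

```text
t 5.9667 pos [ 0.5911 -0.0777  0.1536] op 0.033 F [ 0.7  0.5 -1.6] yawnow -0.233
units x y z turn [-0.156 -4.329  1.591] -0.012
```

drive_tool(
  commands="1 -0.1 -0.6 0.2 0; 1 -0.15 -1.3 0.5 0; 1 -0.15 -2.0 0.8 0; 1 -0.15 -2.7 1.1 0; 1 -0.15 -3.4 1.3 0; 1 -0.15 -3.9 1.5 0; 1 -0.15 -4.3 1.6 0; 1 -0.15 -4.3 1.6 0",
)

```text
t: 6.63
tool_pos: [0.5691, 0.105, 0.1594]
tool_rot: [-2.096, 0.243, 2.101]
contact_force: [0.3, -0.7, -2.4]
opening: 0.0332
```

```bash
python3 go.py .5692 .1055 .16 -.232
python3 - <<'E'
from h import *
im,_=ctrl.get_image("scene");cv2.imwrite("pics/s9.png",cv2.resize(im[120:290,240:410],None,fx=3.5,fy=3.5,interpolation=cv2.INTER_CUBIC))
im,_=ctrl.get_image("top");cv2.imwrite("pics/t9.png",cv2.resize(im[140:260,140:260],None,fx=5,fy=5,interpolation=cv2.INTER_CUBIC))
E
```

```text
t 6.6333 pos [0.5691 0.105  0.1594] op 0.0332 F [ 0.3 -0.7 -2.4] yawnow -0.2312
units x y z turn [-0.014 -0.014 -0.   ] 0.009
```

View pics/s9.png

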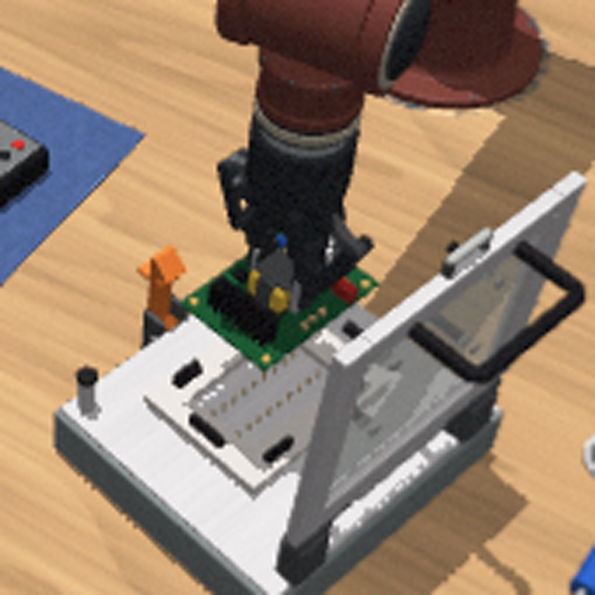

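View pics/t9.png

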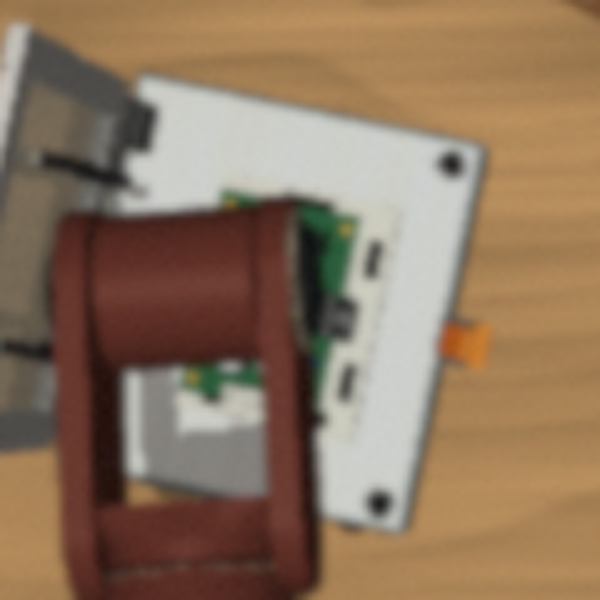

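```bash
cat > fx.py <<'E'
from h import *
C=np.array([.5692,.1055]);yaw=-.232
ex=np.array([np.cos(yaw),np.sin(yaw)]);ey=np.array([-ex[1],ex[0]])
def tofix(p): # relative to nest centre in fixture axes
    d=np.asarray(p)[:2]-C;return np.array([d@ex,d@ey,p[2]])
E
python3 - <<'E'
from fx import *
im,d=ctrl.get_image("top")
for a,b in [(65,230),(65,290),(65,350),(80,290),(150,290),(290,230),(290,290),(75,420),(75,500)]:
    u,v=a/5+140,b/5+140
    print((a,b),tofix(pt("top",u,v,d[int(round(v)),int(round(u))])).round(3))
# pads visible on board
w=cv2.resize(im[140:260,140:260],None,fx=8,fy=8,interpolation=cv2.INTER_CUBIC).astype(int)
m=(((w[...,2]-w[...,0])>30)&(w[...,2]>w[...,1]-5)).astype(np.uint8);m[:, :250]=0;m[:,620:]=0
n,l,st,ce=cv2.connectedComponentsWithStats(m)
for i in range(1,n):
    if 50<st[i,4]<1500:
        u,v=(ce[i]+.5)/8-.5+140
        print(ce[i].round(0)/8*5,st[i,4],tofix(onplane("top",u,v,.1885)).round(4))
E
```

```text
(65, 230) [0.015 0.053 0.499]
(65, 290) [-0.013  0.044  0.51 ]
(65, 350) [-0.04   0.037  0.514]
(80, 290) [-0.011  0.037  0.511]
(150, 290) [-0.004  0.006  0.506]
(290, 230) [ 0.037 -0.052  0.498]
(290, 290) [ 0.009 -0.059  0.508]
(75, 420) [-0.071  0.025  0.518]
(75, 500) [-0.107  0.016  0.523]
[348.75  228.125] 278 [ 0.0565 -0.0424  0.1885]
[193.125 375.   ] 331 [-0.0542  0.0344  0.1885]
```

```bash
cat > pads.py <<'E'
from fx import *
import sys
z=float(sys.argv[1]); sx0,sy0,sx1,sy1=map(int,sys.argv[2:6])
def run(name,box,z,lo=40,hi=1500,s=8):
    im,d=ctrl.get_image(name);x0,y0,x1,y1=box
    w=cv2.resize(im[y0:y1,x0:x1],None,fx=s,fy=s,interpolation=cv2.INTER_CUBIC).astype(int)
    m=(((w[...,2]-w[...,0])>30)&(w[...,2]>w[...,1]-5)).astype(np.uint8)
    n,l,st,ce=cv2.connectedComponentsWithStats(m)
    for i in range(1,n):
        if lo<st[i,4]<hi:
            u,v=(ce[i]+.5)/s-.5+np.array([x0,y0])
            print(name,(round(u,1),round(v,1)),st[i,4],tofix(onplane(name,u,v,z)).round(4))
run("top",(172,172,222,225),z)
run("scene",(sx0,sy0,sx1,sy1),z)
print(ctrl.get_obs()["tool_pos"])
E
python3 pads.py .1885 290 185 352 230
```

```text
top (np.float64(209.5), np.float64(185.2)) 139 [ 0.0566 -0.0431  0.1885]
top (np.float64(178.3), np.float64(214.4)) 436 [-0.0537  0.0342  0.1885]
scene (np.float64(320.0), np.float64(190.4)) 79 [-0.0364 -0.0342  0.1885]
scene (np.float64(310.5), np.float64(199.7)) 1234 [ 0.0082 -0.0278  0.1885]
scene (np.float64(342.7), np.float64(200.1)) 237 [-0.0557  0.0316  0.1885]
scene (np.float64(293.6), np.float64(204.9)) 257 [ 0.0561 -0.0449  0.1885]
scene (np.float64(330.5), np.float64(207.8)) 226 [-0.0104  0.028   0.1885]
scene (np.float64(326.5), np.float64(210.6)) 472 [0.0051 0.0279 0.1885]
scene (np.float64(290.1), np.float64(211.4)) 173 [ 0.0792 -0.0349  0.1885]
scene (np.float64(314.0), np.float64(221.4)) 269 [0.057  0.0312 0.1885]
scene (np.float64(321.0), np.float64(222.4)) 75 [0.0458 0.0455 0.1885]
scene (np.float64(318.0), np.float64(225.0)) 82 [0.058  0.0463 0.1885]
scene (np.float64(315.0), np.float64(227.1)) 75 [0.0688 0.0459 0.1885]
scene (np.float64(328.0), np.float64(228.5)) 66 [0.0472 0.0712 0.1885]
[0.5701104  0.10113883 0.16011188]
```

drive_tool(
  commands="1 0.2 -0.13 0 0; 1 0.5 -0.13 0 0; 1 0.9 -0.13 0 0; 1 1.3 -0.13 0 0; 1 1.7 -0.13 0 0; 1 2.0 -0.13 0 0; 1 2.0 -0.13 0 0; 1 2.0 -0.13 0 0",
)

```text
t: 7.55
tool_pos: [0.5705, 0.1069, 0.079]
tool_rot: [-2.094, 0.248, 2.1]
contact_force: [0.9, -0.3, -2.4]
opening: 0.0329
```

```bash
python3 pads.py .1085 285 200 360 260;python3 - <<'E'
from h import *
for i in range(3):
    im,_=ctrl.get_image("scene");print(ctrl.get_obs()["tool_pos"])
cv2.imwrite("pics/s10.png",cv2.resize(im[165:275,260:380],None,fx=5,fy=5,interpolation=cv2.INTER_CUBIC))
E
```

```text
top (np.float64(210.8), np.float64(186.5)) 239 [ 0.0564 -0.0388  0.1085]
top (np.float64(181.0), np.float64(213.9)) 364 [-0.0539  0.0396  0.1085]
scene (np.float64(307.0), np.float64(200.0)) 74 [-0.0405 -0.0792  0.1085]
scene (np.float64(309.6), np.float64(219.8)) 1171 [ 0.0086 -0.0217  0.1085]
scene (np.float64(333.6), np.float64(221.4)) 744 [-0.0377  0.0277  0.1085]
scene (np.float64(293.4), np.float64(224.9)) 257 [ 0.0563 -0.0391  0.1085]
scene (np.float64(328.6), np.float64(227.7)) 196 [-0.0103  0.0336  0.1085]
scene (np.float64(326.0), np.float64(229.9)) 124 [0.0011 0.0343 0.1085]
scene (np.float64(323.6), np.float64(231.6)) 192 [0.0103 0.0338 0.1085]
scene (np.float64(312.9), np.float64(241.1)) 229 [0.0566 0.0367 0.1085]
[0.57215006 0.1070968  0.08134302]
[0.57240922 0.10717191 0.08181219]
[0.57247961 0.1071812  0.08196674]
[0.57240789 0.10719396 0.08193118]
```

View pics/s10.png

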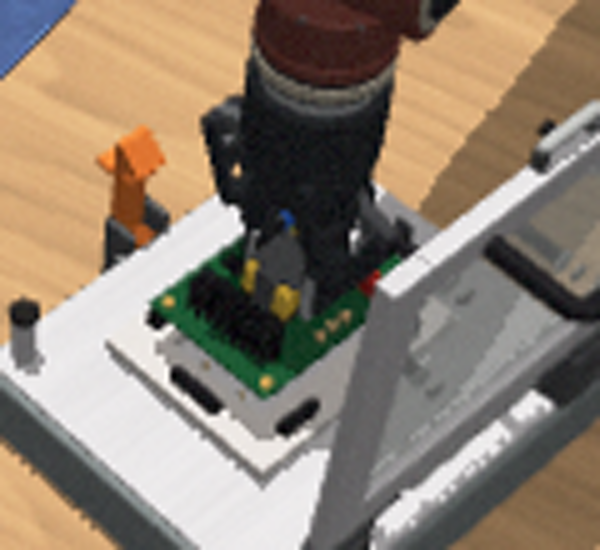

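drive_tool(
  commands="1 0.15 0 0 0; 1 0.3 0 0 0; 1 0.45 0 0 0; 1 0.55 0 0 0; 1 0.6 0 0 0; 1 0.65 0 0 0; 1 0.65 0 0 0; 1 0.65 0 0 0",
)

```text
t: 8.47
tool_pos: [0.5715, 0.1072, 0.0545]
tool_rot: [-2.097, 0.247, 2.097]
contact_force: [0.5, 0.0, -1.5]
opening: 0.0334
```

```bash
python3 pads.py .084 285 200 360 260;python3 - <<'E'
from h import *
for i in range(2):
    im,_=ctrl.get_image("scene");o=ctrl.get_obs();print(o["tool_pos"],o["contact_force"])
cv2.imwrite("pics/s11.png",cv2.resize(im[195:265,275:365],None,fx=7,fy=7,interpolation=cv2.INTER_CUBIC))
E
```

```text
top (np.float64(211.2), np.float64(186.8)) 129 [ 0.0564 -0.0377  0.084 ]
top (np.float64(182.1), np.float64(213.5)) 408 [-0.0529  0.0404  0.084 ]
scene (np.float64(308.8), np.float64(225.4)) 1090 [ 0.0092 -0.0213  0.084 ]
scene (np.float64(332.0), np.float64(227.4)) 497 [-0.0351  0.0282  0.084 ]
scene (np.float64(292.9), np.float64(230.7)) 232 [ 0.057  -0.0382  0.084 ]
scene (np.float64(327.6), np.float64(233.5)) 200 [-0.009   0.0347  0.084 ]
scene (np.float64(324.8), np.float64(235.3)) 165 [0.0017 0.0338 0.084 ]
scene (np.float64(322.7), np.float64(237.4)) 237 [0.0116 0.0349 0.084 ]
scene (np.float64(312.2), np.float64(246.9)) 240 [0.0574 0.0378 0.084 ]
[0.57171267 0.10718049 0.0548597 ]
[0.57172249 0.10717438 0.05489027] [-0.80021401  0.36863501 -2.01944706]
[0.57166619 0.10717579 0.05487488] [-0.74121766  0.36692961 -1.44780505]
```

View pics/s11.png

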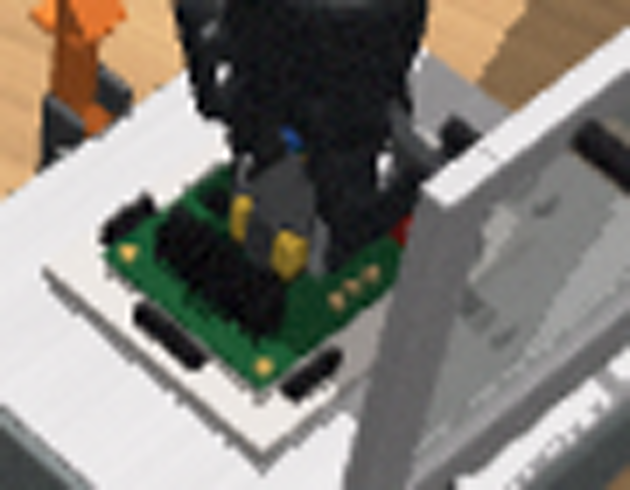

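drive_tool(
  commands="1 0.04 0 0.01 0; 1 0.08 0 0.02 0; 1 0.12 0 0.02 0; 1 0.16 0 0.02 0; 1 0.2 0 0.02 0; 1 0.22 0 0.02 0; 1 0.22 0 0.02 0; 1 0.22 0 0.02 0",
)

```text
t: 9.33
tool_pos: [0.5707, 0.1074, 0.0463]
tool_rot: [-2.097, 0.247, 2.097]
contact_force: [-3.5, -1.5, 4.6]
opening: 0.0332
```

```bash
python3 pads.py .076 285 200 360 260;python3 - <<'E'
from h import *
for i in range(2):
    im,_=ctrl.get_image("scene");o=ctrl.get_obs();print(o["tool_pos"],o["contact_force"],o["wrist_torque"])
cv2.imwrite("pics/s12.png",cv2.resize(im[195:265,275:365],None,fx=7,fy=7,interpolation=cv2.INTER_CUBIC))
E
```

```text
top (np.float64(211.3), np.float64(187.0)) 261 [ 0.0562 -0.0374  0.076 ]
top (np.float64(182.6), np.float64(213.7)) 326 [-0.0538  0.0399  0.076 ]
scene (np.float64(308.8), np.float64(227.2)) 1081 [ 0.0089 -0.0207  0.076 ]
scene (np.float64(331.6), np.float64(229.0)) 369 [-0.0351  0.0278  0.076 ]
scene (np.float64(292.8), np.float64(232.3)) 213 [ 0.0567 -0.0383  0.076 ]
scene (np.float64(327.3), np.float64(235.3)) 179 [-0.0089  0.035   0.076 ]
scene (np.float64(324.7), np.float64(237.1)) 158 [0.0013 0.0344 0.076 ]
scene (np.float64(322.5), np.float64(238.9)) 162 [0.0105 0.0345 0.076 ]
scene (np.float64(311.9), np.float64(248.5)) 250 [0.0572 0.0374 0.076 ]
[0.57070972 0.10736688 0.04618089]
[0.57069773 0.10734394 0.04611277] [-3.95774947 -0.6666881   4.84831241] [-0.02022933  0.56293822  0.05545295]
[0.57070733 0.10737562 0.04604795] [-3.71579602 -0.64229429  4.45337558] [ 0.0141461   0.55709296 -0.02173849]
```

View pics/s12.png

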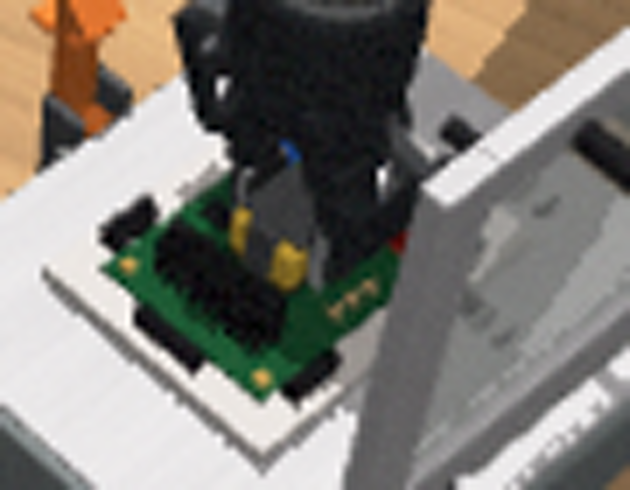

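drive_tool(
  commands="1 0 0 0.02 0; 1 0.02 0 0.04 0; 1 0.04 0 0.04 0; 1 0.04 0 0.04 0; 1 0.04 0 0.04 0",
)

```text
t: 9.95
tool_pos: [0.5708, 0.1074, 0.0451]
tool_rot: [-2.101, 0.247, 2.093]
contact_force: [3.6, -2.4, 5.8]
opening: 0.0329
```

```bash
python3 pads.py .076 285 200 360 260;python3 - <<'E'
from h import *
for i in range(2):
    im,_=ctrl.get_image("scene");o=ctrl.get_obs();print(o["tool_pos"],o["contact_force"],o["wrist_torque"])
E
```

```text
top (np.float64(211.4), np.float64(187.0)) 237 [ 0.0562 -0.0375  0.076 ]
scene (np.float64(308.8), np.float64(227.3)) 1036 [ 0.0093 -0.0203  0.076 ]
scene (np.float64(331.6), np.float64(229.4)) 306 [-0.0341  0.0286  0.076 ]
scene (np.float64(292.9), np.float64(232.5)) 274 [ 0.057  -0.0375  0.076 ]
scene (np.float64(327.3), np.float64(235.4)) 120 [-0.0088  0.0351  0.076 ]
scene (np.float64(324.7), np.float64(237.3)) 168 [0.0017 0.0348 0.076 ]
scene (np.float64(322.5), np.float64(239.4)) 170 [0.012  0.0358 0.076 ]
scene (np.float64(312.2), np.float64(248.7)) 295 [0.0573 0.0386 0.076 ]
[0.57051163 0.10752977 0.0450001 ]
[0.57047009 0.10756278 0.04497164] [ 4.49396818 -2.05506441  4.76135159] [-0.30603723 -0.50427226  0.01907125]
[0.57041134 0.10757961 0.04491367] [ 4.28072159 -2.38785665  4.80313841] [-0.30722836 -0.50303393 -0.02255298]
```

drive_tool(
  commands="1 0 0.01 -0.02 0; 1 0 0.02 -0.02 0; 1 0 0.02 -0.02 0; 0.1 0 0.02 -0.02 0; -0.3 0 0.02 -0.02 0; -0.4 0 0.02 -0.02 0; -0.4 0 0.02 -0.02 0; -0.4 0 0.02 -0.02 0",
)

```text
t: 10.82
tool_pos: [0.5681, 0.1065, 0.0425]
tool_rot: [-2.094, 0.248, 2.101]
contact_force: [-0.3, 0.2, -0.4]
opening: 0.0597
```

```bash
python3 pads.py .076 285 200 360 260;python3 - <<'E'
from h import *
for i in range(2):
    im,_=ctrl.get_image("scene");o=ctrl.get_obs();print(o["tool_pos"],o["contact_force"],o["wrist_torque"],o["opening"])
cv2.imwrite("pics/s13.png",cv2.resize(im[195:265,275:365],None,fx=7,fy=7,interpolation=cv2.INTER_CUBIC))
E
```

```text
top (np.float64(211.4), np.float64(187.1)) 274 [ 0.0561 -0.0377  0.076 ]
scene (np.float64(318.1), np.float64(218.4)) 165 [-0.0353 -0.0253  0.076 ]
scene (np.float64(309.0), np.float64(226.9)) 1100 [ 0.0077 -0.0212  0.076 ]
scene (np.float64(293.2), np.float64(232.0)) 193 [ 0.0551 -0.0383  0.076 ]
scene (np.float64(322.6), np.float64(238.7)) 189 [0.01   0.0343 0.076 ]
scene (np.float64(312.3), np.float64(248.2)) 271 [0.0558 0.0377 0.076 ]
[0.56858775 0.1065194  0.04295043]
[0.56885751 0.10655205 0.04325909] [-0.11132483 -1.2111311   0.36019089] [-0.01578419  0.01632105  0.01343242] 0.059795187296139744
[0.56909032 0.10656473 0.0434736 ] [-0.36666566  0.16715171 -0.37053341] [-0.00503527 -0.05010006 -0.02073726] 0.05942970617141013
```

View pics/s13.png

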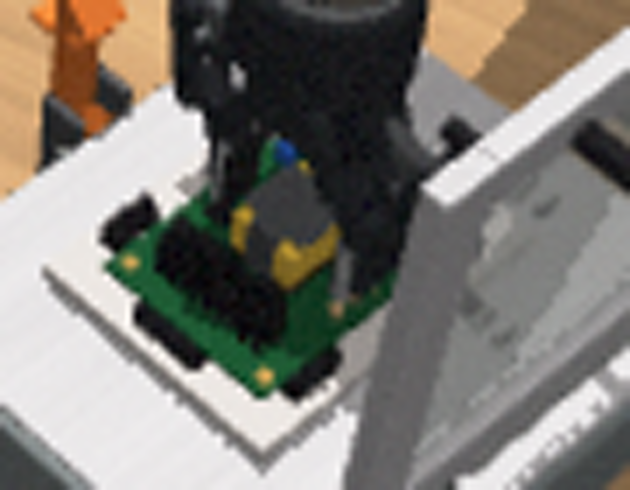

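drive_tool(
  commands="-0.4 -0.2 0 0 0; -0.4 -0.6 0 0 0; -0.4 -1.2 0 0 0; -0.4 -2.0 0 0 0; -0.4 -2.8 0 0 0; -0.4 -3.6 0.5 0.5 0; -0.4 -4.4 1.5 1 0; -0.4 -5.0 2.5 1.5 0",
)

```text
t: 11.68
tool_pos: [0.5009, 0.0388, 0.2358]
tool_rot: [-2.102, 0.245, 2.095]
contact_force: [2.0, -1.7, 1.1]
opening: 0.0599
```

drive_tool(
  commands="-0.4 -0.8 0.8 0.5 0; -0.4 -1.5 1.6 1.0 0; -0.4 -2.2 2 1.5 0; -0.4 -2.5 2 1.5 0",
)

```text
t: 12.02
tool_pos: [0.4222, -0.0267, 0.337]
tool_rot: [-2.101, 0.252, 2.091]
contact_force: [1.1, 0.6, 0.2]
opening: 0.0596
```

```bash
python3 - <<'E'
from fx import *
im,d=ctrl.get_image("scene");t,td=ctrl.get_image("top")
cv2.imwrite("pics/s14.png",cv2.resize(im[195:265,275:365],None,fx=7,fy=7,interpolation=cv2.INTER_CUBIC))
cv2.imwrite("pics/t14.png",cv2.resize(t[140:255,105:245],None,fx=5,fy=5,interpolation=cv2.INTER_CUBIC))
o=ctrl.get_obs();print(o["t"],o["tool_pos"])
# board top plane by depth near corners (green)
for nm,I,D,b in(("scene",im,d,(285,215,350,260)),("top",t,td,(175,175,220,225))):
    P=[]
    for v in range(b[1],b[3]):
        for u in range(b[0],b[2]):
            c=I[v,u].astype(int)
            if c[1]-max(c[0],c[2])>25 and D[v,u]>0: P.append(tofix(pt(nm,u,v,D[v,u])))
    P=np.array(P);P=P[P[:,2]<.09]
    for sx in(-1,1):
        for sy in (-1,1):
            q=P[(P[:,0]*sx>0.0)&(P[:,1]*sy>0)&(abs(P[:,0])<.065)];print(nm,sx,sy,len(q),np.median(q[:,2]) if len(q) else None)
E
python3 pads.py .076 285 200 360 260
```

```text
12.1167 [ 0.42463822 -0.02608417  0.33822138]
scene -1 -1 37 0.07717590193781598
scene -1 1 58 0.07646198154713313
scene 1 -1 81 0.07750858211372802
scene 1 1 145 0.07707289274444906
top -1 -1 79 0.07486676738606324
top -1 1 55 0.07468985679924911
top 1 -1 109 0.07484325553828186
top 1 1 96 0.07492679821397474
top (np.float64(189.6), np.float64(182.4)) 288 [0.0563 0.0388 0.076 ]
top (np.float64(211.4), np.float64(187.1)) 271 [ 0.056  -0.0377  0.076 ]
top (np.float64(193.8), np.float64(195.0)) 274 [0.0169 0.0159 0.076 ]
top (np.float64(200.7), np.float64(196.7)) 503 [ 0.0162 -0.0088  0.076 ]
top (np.float64(186.7), np.float64(198.5)) 134 [0.0002 0.037  0.076 ]
top (np.float64(191.9), np.float64(204.7)) 267 [-0.0171  0.0152  0.076 ]
top (np.float64(198.5), np.float64(206.0)) 543 [-0.0167 -0.008   0.076 ]
top (np.float64(182.5), np.float64(214.4)) 317 [-0.0561  0.0396  0.076 ]
top (np.float64(204.4), np.float64(219.0)) 260 [-0.0561 -0.037   0.076 ]
scene (np.float64(319.9), np.float64(212.4)) 217 [-0.0564 -0.0378  0.076 ]
scene (np.float64(318.4), np.float64(218.8)) 237 [-0.035  -0.0238  0.076 ]
scene (np.float64(309.0), np.float64(226.8)) 1104 [ 0.0074 -0.0213  0.076 ]
scene (np.float64(331.7), np.float64(227.5)) 916 [-0.0395  0.0243  0.076 ]
scene (np.float64(293.2), np.float64(232.0)) 193 [ 0.0551 -0.0383  0.076 ]
scene (np.float64(327.4), np.float64(235.0)) 227 [-0.0102  0.0344  0.076 ]
scene (np.float64(325.0), np.float64(237.0)) 180 [0.0003 0.0347 0.076 ]
scene (np.float64(322.7), np.float64(238.7)) 242 [0.0098 0.0343 0.076 ]
scene (np.float64(312.3), np.float64(248.3)) 264 [0.0558 0.0378 0.076 ]
[ 0.42418197 -0.0250317   0.33305056]
```

View pics/s14.png

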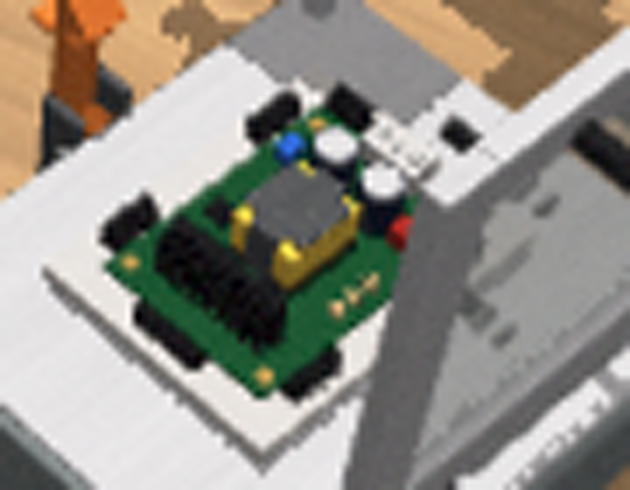

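View pics/t14.png

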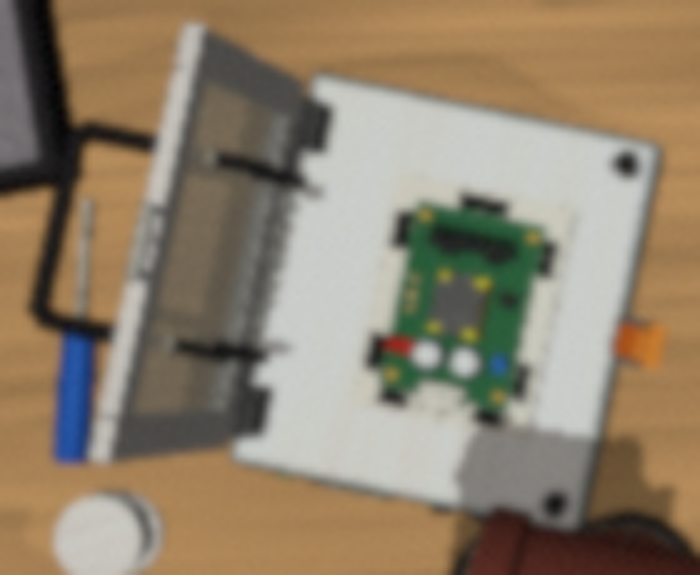

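Run:
```python
from fx import *
t=cv2.imread("pics/top0.png");s=cv2.imread("pics/scene0.png")
def F(name,a,b,x0,y0,k,z): return tofix(onplane(name,a/k+x0,b/k+y0,z)).round(4)
for a,b in((627,163),(553,502)): print("post",F("top",a,b,105,140,5,.103))
for a,b in((85,130),(57,222),(42,312)): print("bar top",F("top",a,b,105,140,5,.319))
# scene: fixs.png crop (245,165) k=4 ; bar ends
for a,b in((632,155),(585,200),(530,243)): print("bar scene",F("scene",a,b,245,165,4,.319))
for a,b in((308,90),(78,248)): print("post scene",F("scene",a,b,245,165,4,.103))
im,d=ctrl.get_image("top")
for v in range(165,206,4):
    r=t[v,108:130].max(-1); u=108+int(np.argmin(r)); print(v,u,r.min(),tofix(pt("top",u,v,d[v,u])).round(3))
im,d=ctrl.get_image("scene")
for a,b in((640,150),(610,180),(585,200),(560,222),(530,243)):
    u,v=round(a/4+245),round(b/4+165);print(im[v,u].max(),tofix(pt("scene",u,v,d[v,u])).round(3))
```

```text
post [ 0.1161 -0.0932  0.103 ]
post [-0.1174 -0.0917  0.103 ]
bar top [0.0542 0.1968 0.319 ]
bar top [-2.000e-04  2.011e-01  3.190e-01]
bar top [-0.0518  0.1984  0.319 ]
bar scene [-0.0487  0.198   0.319 ]
bar scene [-0.0006  0.2008  0.319 ]
bar scene [0.0477 0.1996 0.319 ]
post scene [-0.1154 -0.0875  0.103 ]
post scene [ 0.1188 -0.091   0.103 ]
165 116 12 [0.064 0.311 0.044]
169 116 18 [0.051 0.308 0.045]
173 117 23 [0.032 0.206 0.32 ]
177 117 31 [0.021 0.201 0.327]
181 117 32 [0.01  0.199 0.326]
185 116 33 [-0.002  0.201  0.322]
189 115 31 [-0.014  0.2    0.324]
193 114 33 [-0.025  0.201  0.325]
197 113 32 [-0.037  0.202  0.322]
201 113 32 [-0.048  0.198  0.325]
205 121 26 [-0.054  0.174  0.325]
33 [-0.05   0.201  0.326]
32 [-0.019  0.204  0.325]
32 [0.004 0.202 0.324]
32 [0.026 0.202 0.324]
41 [0.051 0.203 0.324]
```

```bash
python3 go.py .6153 .3006 .40 -.232
```

```text
t 12.3167 pos [ 0.4238 -0.0246  0.3308] op 0.0599 F [-0.6  0.2  0.3] yawnow -0.2341
units x y z turn [-1.736 -9.017 -2.765] -0.024
```

drive_tool(
  commands="0 -0.8 0 -0.2 0; 0 -1.6 -0.3 -0.6 0; 0 -1.9 -1 -1 0; 0 -1.9 -1.8 -1.4 0; 0 -1.9 -2.6 -1.8 0; 0 -1.9 -3.4 -2.2 0; 0 -1.9 -4.2 -2.5 0; 0 -1.9 -5.0 -2.76 0",
)

```text
t: 12.98
tool_pos: [0.5788, 0.1462, 0.4052]
tool_rot: [-2.093, 0.247, 2.103]
contact_force: [-0.6, -0.4, 0.5]
opening: 0.0428
```

drive_tool(
  commands="0 0 -0.8 0 0; 0 0 -1.6 0 0; 0 0 -2.4 0 0; 0 0 -3.1 0 0; 0 0 -3.7 0 0; 0 0 -4.0 0 0; 0 0 -4.0 0 0; 0 0 -4.0 0 0",
)

```text
t: 13.65
tool_pos: [0.615, 0.2997, 0.4066]
tool_rot: [-2.096, 0.248, 2.101]
contact_force: [-0.2, 0.4, -0.5]
opening: 0.0428
```

```bash
python3 go.py .6153 .3006 .32 -.232
cat > v.py <<'E'
from h import *
import sys
im,d=ctrl.get_image("scene");cv2.imwrite("pics/s%s.png"%sys.argv[1],cv2.resize(im[100:300,250:450],None,fx=3,fy=3,interpolation=cv2.INTER_CUBIC))
im,d=ctrl.get_image("top");cv2.imwrite("pics/t%s.png"%sys.argv[1],cv2.resize(im[120:270,80:250],None,fx=3.5,fy=3.5,interpolation=cv2.INTER_CUBIC))
o=ctrl.get_obs();print(o["t"],o["tool_pos"],o["contact_force"],o["opening"])
E
python3 v.py 15
```

```text
t 13.65 pos [0.615  0.2997 0.4066] op 0.0428 F [-0.2  0.4 -0.5] yawnow -0.2337
units x y z turn [ 2.164 -0.03  -0.007] -0.02
13.75 [0.61513772 0.29847957 0.40813402] [ 0.37725012 -0.03195379  0.39139414] 0.043104911146352134
```

View pics/s15.png

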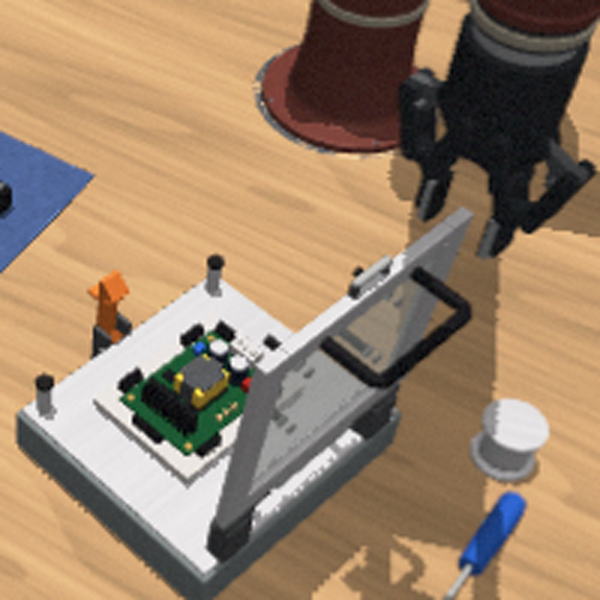

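View pics/t15.png

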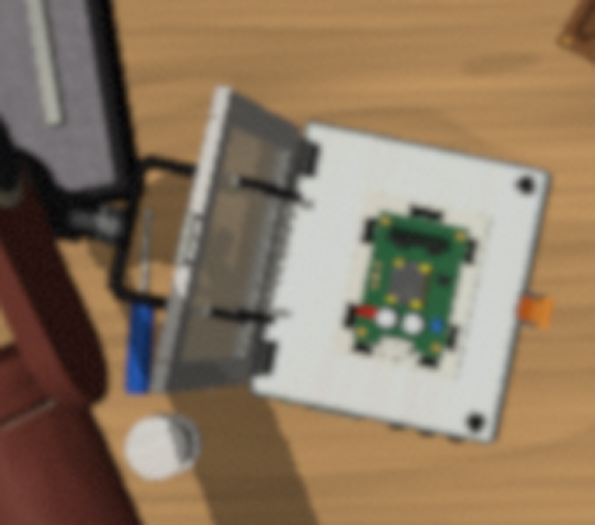

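```bash
cat > tips.py <<'E'
from fx import *
import sys
im,d=ctrl.get_image("scene")
x0,y0,x1,y1=map(int,sys.argv[1:5])
P=[]
for v in range(y0,y1):
    for u in range(x0,x1):
        if im[v,u].max()<70 and d[v,u]>0:
            p=tofix(pt("scene",u,v,d[v,u]))
            P.append(np.r_[u,v,p])
P=np.array(P)
o=ctrl.get_obs();print("tool",tofix(o["tool_pos"]).round(4))
P=P[P[:,4]>float(sys.argv[5])]
for s in(-1,1):
    q=P[(P[:,3]-tofix(o["tool_pos"])[1])*s>0];q=q[np.argsort(q[:,4])][:12]
    print(s);print(q[:6].round(3));print("med",np.median(q,0).round(3))
E
python3 tips.py 383 120 450 188 .37
```

```text
tool [4.000e-04 1.982e-01 4.086e-01]
-1
[[ 3.92e+02  1.72e+02  5.00e-03  1.75e-01  4.41e-01]
 [ 3.93e+02  1.71e+02  3.00e-03  1.76e-01  4.43e-01]
 [ 3.96e+02  1.68e+02 -9.00e-03  1.74e-01  4.43e-01]
 [ 3.95e+02  1.69e+02 -4.00e-03  1.75e-01  4.44e-01]
 [ 3.91e+02  1.72e+02  1.00e-02  1.75e-01  4.44e-01]
 [ 3.90e+02  1.72e+02  1.20e-02  1.74e-01  4.44e-01]]
med [3.930e+02 1.705e+02 3.000e-03 1.750e-01 4.450e-01]
1
[[4.09e+02 1.83e+02 1.10e-02 2.20e-01 4.47e-01]
 [4.13e+02 1.84e+02 8.00e-03 2.28e-01 4.48e-01]
 [4.09e+02 1.82e+02 1.10e-02 2.20e-01 4.49e-01]
 [4.12e+02 1.83e+02 9.00e-03 2.26e-01 4.49e-01]
 [4.13e+02 1.83e+02 8.00e-03 2.27e-01 4.50e-01]
 [4.12e+02 1.82e+02 8.00e-03 2.24e-01 4.50e-01]]
med [4.13e+02 1.83e+02 8.00e-03 2.27e-01 4.50e-01]
```

drive_tool(
  commands="0 0.4 -0.05 0 0; 0 0.9 -0.05 0 0; 0 1.4 -0.05 0 0; 0 1.8 -0.05 0 0; 0 2.0 -0.05 0 0; 0 2.0 -0.05 0 0; 0 2.0 -0.05 0 0",
)

```text
t: 14.38
tool_pos: [0.6157, 0.3007, 0.329]
tool_rot: [-2.097, 0.248, 2.096]
contact_force: [-0.4, 0.0, -0.2]
opening: 0.0429
```

```bash
python3 v.py 16;python3 tips.py 360 140 450 220 .345
```

```text
14.4833 [0.61622187 0.30126972 0.33063749] [ 0.59440835 -0.76659234  0.96121196] 0.042692307663938785
tool [0.0008 0.2015 0.3307]
-1
[[ 3.67e+02  1.97e+02  2.00e-02  1.42e-01  3.46e-01]
 [ 3.78e+02  1.90e+02 -1.60e-02  1.45e-01  3.47e-01]
 [ 3.77e+02  1.90e+02 -1.40e-02  1.43e-01  3.47e-01]
 [ 3.69e+02  1.97e+02  1.70e-02  1.45e-01  3.47e-01]
 [ 3.68e+02  1.98e+02  2.20e-02  1.46e-01  3.48e-01]
 [ 3.68e+02  1.96e+02  2.10e-02  1.44e-01  3.53e-01]]
med [3.690e+02 1.965e+02 1.900e-02 1.450e-01 3.530e-01]
1
[[4.01e+02 2.10e+02 1.00e-02 2.23e-01 3.63e-01]
 [4.00e+02 2.09e+02 1.10e-02 2.21e-01 3.66e-01]
 [4.01e+02 2.09e+02 1.00e-02 2.22e-01 3.67e-01]
 [4.01e+02 2.08e+02 1.20e-02 2.22e-01 3.71e-01]
 [4.04e+02 2.08e+02 7.00e-03 2.27e-01 3.71e-01]
 [4.05e+02 2.09e+02 9.00e-03 2.30e-01 3.72e-01]]
med [4.03e+02 2.08e+02 9.00e-03 2.25e-01 3.72e-01]
```

View pics/s16.png

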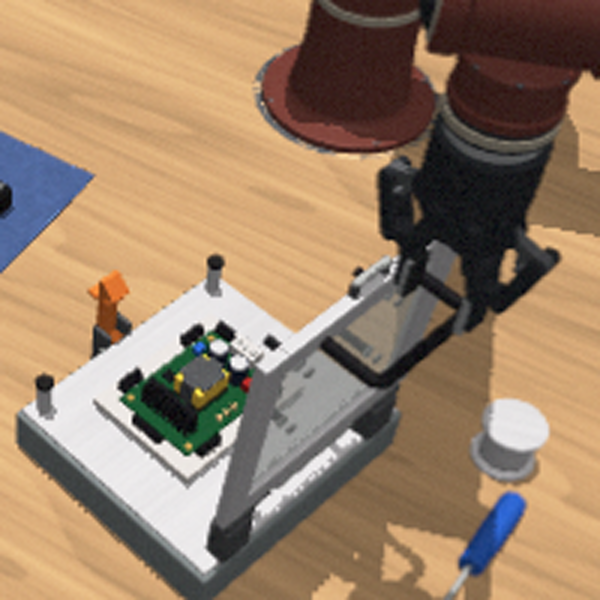

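drive_tool(
  commands="0 0.3 0 0 0; 0 0.7 0 0 0; 0 1.1 0 0 0; 0 1.4 0 0 0; 0 1.6 0 0 0; 0 1.6 0 0 0; 0 1.6 0 0 0",
)

```text
t: 15.12
tool_pos: [0.6154, 0.3019, 0.264]
tool_rot: [-2.096, 0.247, 2.098]
contact_force: [0.5, 2.1, -0.5]
opening: 0.0431
```

```bash
python3 v.py 17
```

```text
15.2167 [0.61580835 0.30187735 0.26512398] [ 0.79385572  2.1683086  -0.39282006] 0.04258762312100689
```

View pics/s17.png

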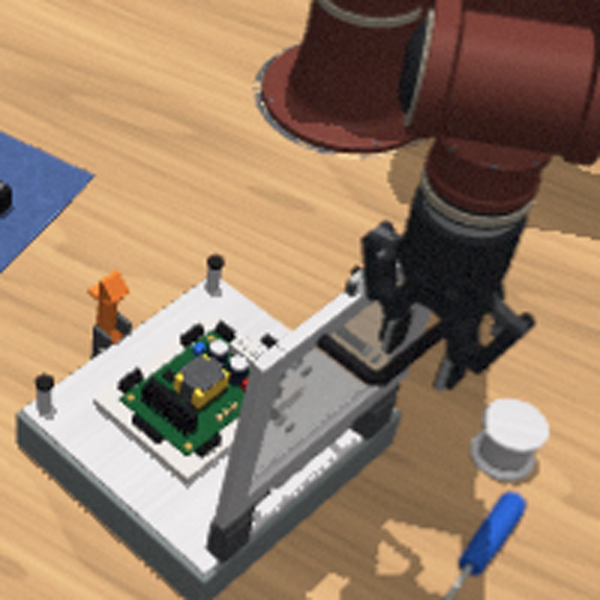

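drive_tool(
  commands="0.5 0 0 0 0; 1 0 0 0 0; 1 0 0 0 0; 1 0 0 0 0; 1 0 0 0 0; 1 0 0 0 0; 1 0 0 0 0; 1 0 0 0 0",
  newtons=60,
)

```text
t: 15.88
tool_pos: [0.6162, 0.3019, 0.2655]
tool_rot: [-2.098, 0.245, 2.094]
contact_force: [1.4, 5.0, 4.8]
opening: 0.01
```

```bash
python3 v.py 18
```

```text
15.9833 [0.61619262 0.30186319 0.26551315] [2.5990405  4.00776266 5.57191493] 0.010016355543554272
```

View pics/s18.png

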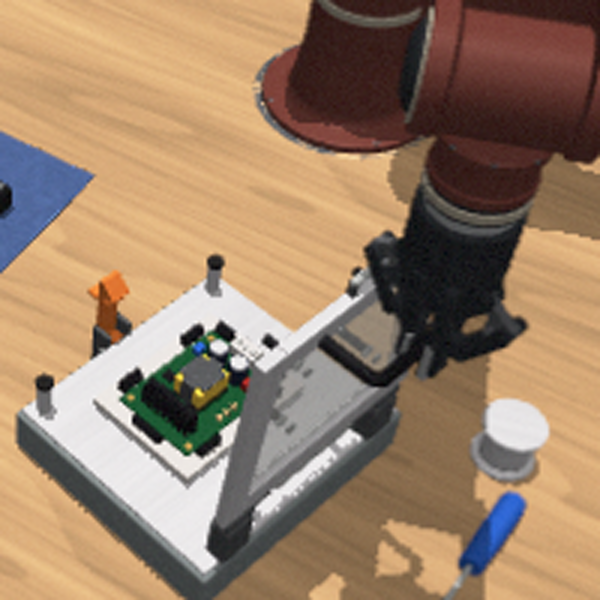

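Run:
```python
import numpy as np
f=lambda t:np.array([.1295-.210*np.cos(t)+.061*np.sin(t),.112+.210*np.sin(t)+.061*np.cos(t)])
s=f(1.62)
for t in [1.62,1.56,1.48,1.38,1.28,1.18,1.08,.98,.88,.78,.68,.58,.48,.4,.32,.25,.2,.15,.1,.07,.04,.02,0,-.01,-.02]:
    d=f(t)-s;print(t,"x %.2f y %.2f"%(-d[1]/.04,-d[0]/.04), f(t).round(3))
```

```text
1.62 x -0.00 y -0.00 [0.201 0.319]
1.56 x -0.10 y 0.31 [0.188 0.323]
1.48 x -0.20 y 0.74 [0.171 0.327]
1.38 x -0.28 y 1.28 [0.15 0.33]
1.28 x -0.30 y 1.83 [0.128 0.331]
1.18 x -0.27 y 2.37 [0.106 0.329]
1.08 x -0.18 y 2.91 [0.084 0.326]
0.98 x -0.04 y 3.44 [0.063 0.32 ]
0.88 x 0.15 y 3.95 [0.043 0.313]
0.78 x 0.39 y 4.44 [0.023 0.303]
0.68 x 0.68 y 4.90 [0.005 0.291]
0.58 x 1.02 y 5.34 [-0.013  0.278]
0.48 x 1.39 y 5.73 [-0.029  0.263]
0.4 x 1.72 y 6.02 [-0.04  0.25]
0.32 x 2.07 y 6.29 [-0.051  0.236]
0.25 x 2.39 y 6.49 [-0.059  0.223]
0.2 x 2.63 y 6.62 [-0.064  0.214]
0.15 x 2.88 y 6.74 [-0.069  0.204]
0.1 x 3.13 y 6.85 [-0.073  0.194]
0.07 x 3.28 y 6.91 [-0.076  0.188]
0.04 x 3.43 y 6.97 [-0.078  0.181]
0.02 x 3.54 y 7.00 [-0.079  0.177]
0 x 3.64 y 7.03 [-0.08   0.173]
-0.01 x 3.70 y 7.05 [-0.081  0.171]
-0.02 x 3.75 y 7.06 [-0.082  0.169]
```

drive_tool(
  commands="1 -0.05 0.15 0 0; 1 -0.1 0.31 0 0; 1 -0.15 0.52 0 0; 1 -0.2 0.74 0 0; 1 -0.24 1.0 0 0; 1 -0.28 1.28 0 0; 1 -0.28 1.28 0 0",
)

```text
t: 16.57
tool_pos: [0.6042, 0.2512, 0.2772]
tool_rot: [-2.098, 0.246, 2.093]
contact_force: [2.3, 4.8, 5.7]
opening: 0.0099
```

```bash
python3 v.py 19
```

```text
16.6667 [0.60437304 0.25215168 0.27713096] [3.32126234 4.02558284 3.93280504] 0.010544295216670468
```

View pics/s19.png

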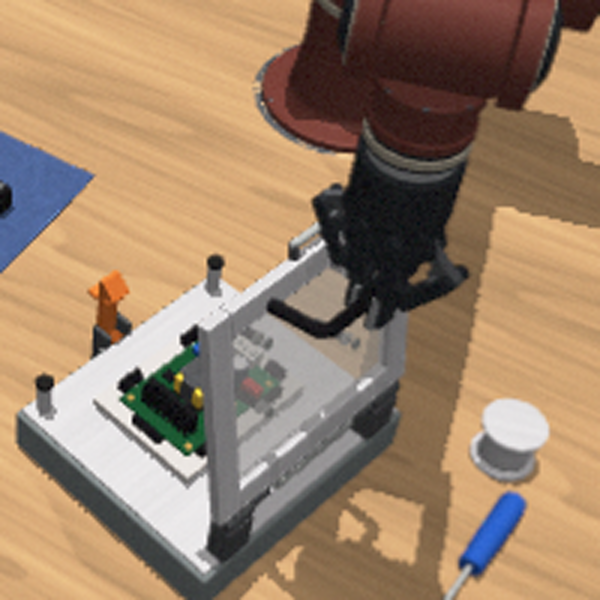

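Lid follows. Continue the arc (relative to θ=1.38: x+0.28, y−1.28).

drive_tool(
  commands="1 -0.02 0.55 0 0; 1 0.01 1.09 0 0; 1 0.1 1.63 0 0; 1 0.24 2.16 0 0; 1 0.43 2.67 0 0; 1 0.67 3.16 0 0; 1 0.96 3.62 0 0; 1 0.96 3.62 0 0",
)

```text
t: 17.33
tool_pos: [0.5698, 0.1075, 0.2354]
tool_rot: [-2.097, 0.254, 2.097]
contact_force: [5.2, -0.9, 1.9]
opening: 0.0102
```

```bash
python3 v.py 20; python3 -c "
from fx import *
print(tofix(ctrl.get_obs()['tool_pos']))"
```

```text
17.4333 [0.5702016  0.10903525 0.23653058] [4.51773262 0.22443354 2.43271611] 0.00978857694064669
[1.61925783e-04 3.67082499e-03 2.36530578e-01]
```

View pics/s20.png

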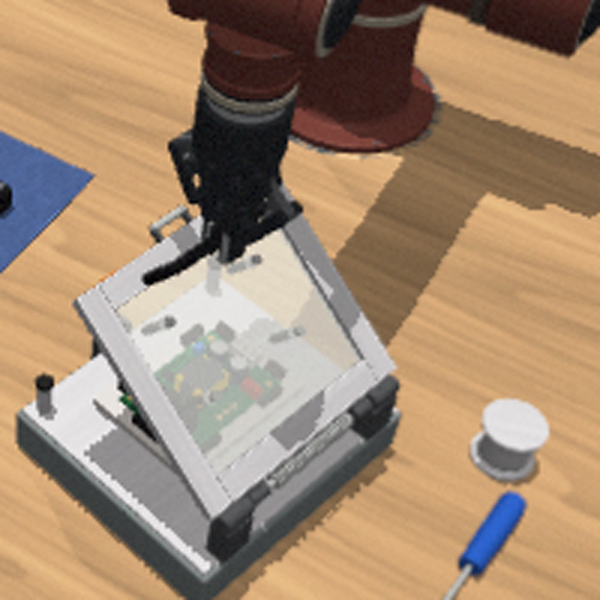

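drive_tool(
  commands="1 0.34 0.44 0 0; 1 0.71 0.83 0 0; 1 1.04 1.12 0 0; 1 1.39 1.39 0 0; 1 1.71 1.59 0 0; 1 1.95 1.72 0 0; 1 2.2 1.84 0 0; 1 2.2 1.84 0 0",
)

```text
t: 18.1
tool_pos: [0.5536, 0.0391, 0.1479]
tool_rot: [-2.098, 0.247, 2.095]
contact_force: [7.7, 3.9, 1.0]
opening: 0.01
```

```bash
python3 v.py 21; python3 -c "
from fx import *
print(tofix(ctrl.get_obs()['tool_pos']))"
```

```text
18.2 [0.55373859 0.0396307  0.14905258] [5.88514116 3.89492408 1.99505762] 0.009911681171525319
[ 9.77851171e-05 -6.76595142e-02  1.49052584e-01]
```

View pics/s21.png

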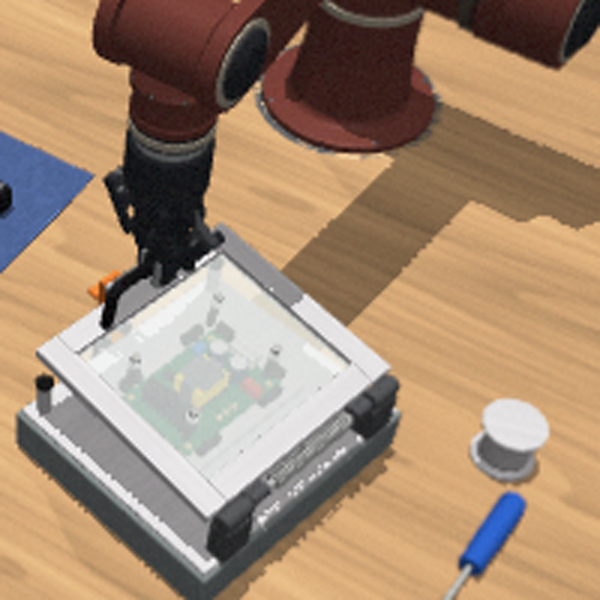

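drive_tool(
  commands="1 0.12 0.06 0 0; 1 0.25 0.11 0 0; 1 0.36 0.15 0 0; 1 0.45 0.19 0 0; 1 0.55 0.23 0 0; 1 0.6 0.25 0 0; 1 0.6 0.25 0 0",
)

```text
t: 18.78
tool_pos: [0.5522, 0.0326, 0.1297]
tool_rot: [-2.097, 0.24, 2.092]
contact_force: [-3.8, 10.8, 18.3]
opening: 0.0099
```

```bash
python3 v.py 22; python3 -c "
from fx import *
o=ctrl.get_obs();print(tofix(o['tool_pos']),o['wrist_torque'])"
```

```text
18.8833 [0.55223745 0.03260125 0.12971321] [-2.27424817  9.79346055 18.30795126] 0.00989031057475566
[ 0.0002531  -0.07484579  0.12971321] [2.00809964 0.31548996 0.00516084]
```

View pics/s22.png

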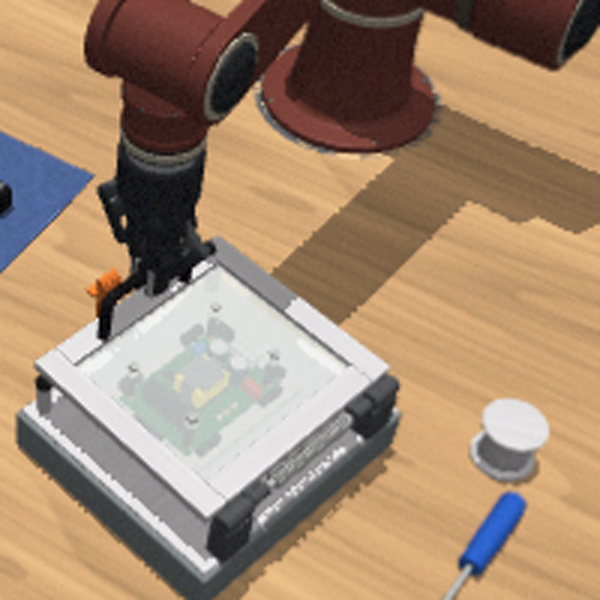

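drive_tool(
  commands="1 0.05 0.02 0 0; 1 0.1 0.03 0 0; 1 0.15 0.04 0 0; 1 0.2 0.05 0 0; 1 0.2 0.05 0 0",
  newtons=80,
)

```text
t: 19.3
tool_pos: [0.5516, 0.0293, 0.1191]
tool_rot: [-2.1, 0.244, 2.093]
contact_force: [4.0, 7.3, 6.6]
opening: 0.0096
```

```bash
python3 v.py 23; python3 -c "
from fx import *
o=ctrl.get_obs();print(tofix(o['tool_pos']),o['wrist_torque'])
im,d=ctrl.get_image('scene');cv2.imwrite('pics/c23.png',cv2.resize(im[170:250,255:335],None,fx=7,fy=7,interpolation=cv2.INTER_CUBIC))"
```

```text
19.4 [0.55153885 0.02928729 0.11904739] [4.07678338 7.46802011 7.82612622] 0.009751110618740014
[ 0.00033518 -0.07823158  0.11904739] [ 0.92957418 -0.53524205 -0.04910339]
```

View pics/c23.png

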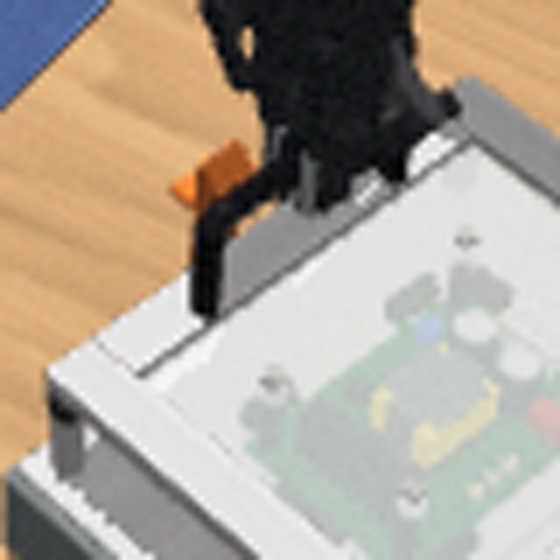

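drive_tool(
  commands="1 0.04 0 0 0; 1 0.08 0 0 0; 1 0.11 0 0 0; 1 0.11 0 0 0; 1 0.11 0 0 0",
)

```text
t: 19.87
tool_pos: [0.5513, 0.0284, 0.1157]
tool_rot: [-2.099, 0.246, 2.095]
contact_force: [-0.5, 4.0, 12.8]
opening: 0.0098
```

```bash
python3 -c "
from fx import *
o=ctrl.get_obs();print(tofix(o['tool_pos']),o['wrist_torque'],o['contact_force'])"
```

```text
[ 0.00033353 -0.07918466  0.11571739] [ 0.48819052  0.08500679 -0.1037392 ] [-0.45704942  3.99361124 12.83062195]
```

drive_tool(
  commands="1 0 0 0 0; 1 -0.05 0 0 0; 1 -0.1 0 0 0; 1 -0.13 0 0 0; 1 -0.13 0 0 0",
)

```text
t: 20.28
tool_pos: [0.5516, 0.0295, 0.1195]
tool_rot: [-2.099, 0.243, 2.093]
contact_force: [4.0, 5.7, 4.3]
opening: 0.0097
```

```bash
python3 -c "
from fx import *
o=ctrl.get_obs();print(tofix(o['tool_pos']),o['wrist_torque'],o['contact_force'])"
```

```text
[ 0.00032178 -0.07806647  0.11949452] [ 1.00714439 -0.67805936 -0.1817018 ] [4.04119825 5.68889456 4.33453377]
```

drive_tool(
  commands="1 -0.03 0 0 0; 1 -0.06 0 0 0; 1 -0.08 0 0 0; 1 -0.08 0 0 0; 1 -0.08 0 0 0",
)

```text
t: 20.7
tool_pos: [0.5515, 0.0296, 0.1201]
tool_rot: [-2.098, 0.243, 2.092]
contact_force: [12.2, 8.5, -6.0]
opening: 0.0096
```

drive_tool(
  commands="1 0.06 0 0 0; 0.5 0.06 0 0 0; 0 0.06 0 0 0; 0 0.06 0 0 0; 0 0.06 0 0 0; 0 0 0 0 0; 0 -0.3 0 0 0; 0 -0.7 0 0 0",
)

```text
t: 21.37
tool_pos: [0.5488, 0.0275, 0.1485]
tool_rot: [-2.093, 0.248, 2.101]
contact_force: [-0.2, 1.4, 0.4]
opening: 0.0428
```

drive_tool(
  commands="0 -0.6 0 0 0; 0 -1.2 0 0 0; 0 -1.8 0 0.5 0; 0 -2.4 0.8 1.2 0; 0 -3.0 1.6 2 0; 0 -3.3 2.4 2.8 0; 0 -3.3 3.2 3.5 0; 0 -3.3 3.2 3.5 0",
)

```text
t: 22.03
tool_pos: [0.3822, -0.0658, 0.2843]
tool_rot: [-2.101, 0.251, 2.093]
contact_force: [0.1, -0.7, 0.2]
opening: 0.043
```

```bash
python3 v.py 24
python3 - <<'E'
from fx import *
im,d=ctrl.get_image('scene');cv2.imwrite('pics/c24.png',cv2.resize(im[170:250,255:335],None,fx=7,fy=7,interpolation=cv2.INTER_CUBIC))
for a,b in((180,350),(130,345),(110,370),(210,385),(80,380)):
    pass
# lid frame plane from depth
P=[]
for v in range(185,290):
    for u in range(255,385):
        if d[v,u]>0:
            p=tofix(pt("scene",u,v,d[v,u]))
            if .105<p[2]<.14 and abs(p[0])<.11 and -.09<p[1]<.1: P.append(p)
P=np.array(P);
for _ in range(3):
    A=np.c_[P[:,0],P[:,1],np.ones(len(P))];c=np.linalg.lstsq(A,P[:,2],rcond=None)[0];r=P[:,2]-A@c;P=P[abs(r)<2*r.std()]
print("lid plane slopes x,y,z0",c,len(P))
E
```

```text
22.1333 [ 0.38288672 -0.06593584  0.28381794] [0.40315113 0.89257612 0.47936697] 0.042688145150900025Traceback (most recent call last):
  File "<stdin>", line 10, in <module>
  File "h.py", line 12, in pt
    o,d=ray(name,u,v);return o+d*depth
        ~~~^^^^^^^^^^
  File "h.py", line 5, in ray
    c=ctrl.camera_info(name);K=np.array(c["K"]);k1=c["k1"];T=np.array(c["T"])
ValueError: time passes only in moves, steps and waits
```

View pics/s24.png

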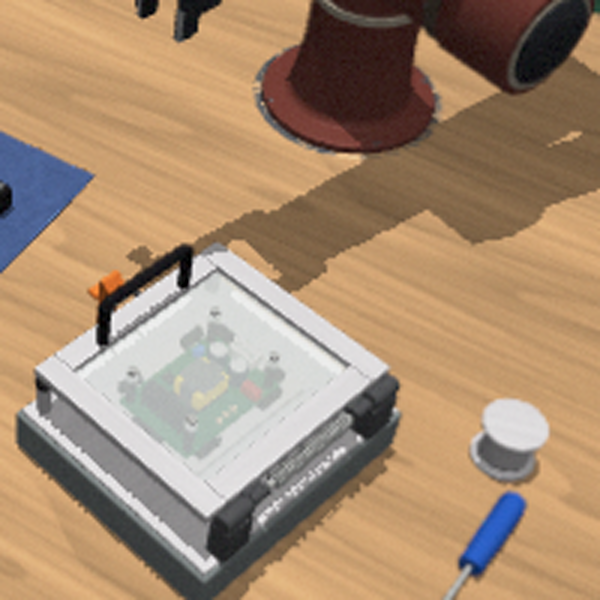

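View pics/c24.png

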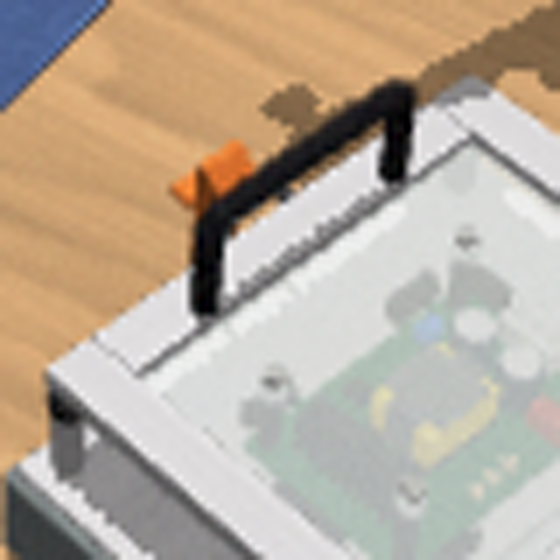

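Run:
```python
from fx import *
ci=ctrl.camera_info("scene");ctrl0=ctrl
im,d=ctrl.get_image('scene');o=ctrl.get_obs();print(o["t"],o["contact_force"])
K=ci["K"];T=ci["T"]
uv=np.array([(u,v) for v in range(185,290) for u in range(255,385)],float)
p=cv2.undistortPoints(uv[:,None],K,np.array([ci["k1"],0,0,0.]))[:,0]
D=d[185:290,255:385].ravel()
W=(T[:3,:3]@np.c_[p*D[:,None],D].T).T+T[:3,3]
X=W[:,:2]-C;P=np.c_[X@ex,X@ey,W[:,2]]
P=P[(P[:,2]>.105)&(P[:,2]<.14)&(abs(P[:,0])<.115)&(P[:,1]>-.09)&(P[:,1]<.1)]
for _ in range(4):
    A=np.c_[P[:,0],P[:,1],np.ones(len(P))];c=np.linalg.lstsq(A,P[:,2],rcond=None)[0];r=P[:,2]-A@c;P=P[abs(r)<2*r.std()]
print(c,len(P),r.std())
# handle bar z
q=np.c_[X@ex,X@ey,W[:,2]];b=q[(q[:,2]>.16)&(q[:,2]<.2)&(abs(q[:,0])<.04)];print("bar",len(b),np.median(b,0))
```

```text
22.2333 [ 0.16638436 -0.25570216 -0.46848722]
[ 0.00232977 -0.00973896  0.11607195] 3671 0.0026730718392420534
bar 96 [ 0.00266737 -0.07689929  0.17886225]
```

Run:
```python
from h import *
im,d=ctrl.get_image('scene');t,_=ctrl.get_image('top')
for a,b in(("scene0",im),("top0",t)):
    for I in(cv2.imread(f"pics/{a}.png"),b):
        m=(I[...,2].astype(int)-I[...,0]>110)&(I[...,1]<170)
        m[:, :200]=0;m[:160]=0;m[260:]=0;m[:,345:]=0
        ys,xs=np.where(m);print(a,len(xs),xs.min(),xs.max(),ys.min(),ys.max(),xs.mean().round(2),ys.mean().round(2))
cv2.imwrite("pics/c25.png",cv2.resize(np.hstack([cv2.imread("pics/top0.png")[190:230,215:255],t[190:230,215:255]]),None,fx=9,fy=9,interpolation=cv2.INTER_CUBIC))
```

```text
scene0 129 205 293 160 254 266.59 201.02
scene0 81 205 291 160 254 262.53 201.57
top0 58 229 303 190 240 237.05 208.38
top0 56 229 302 205 240 234.71 209.04
```

View pics/c25.png

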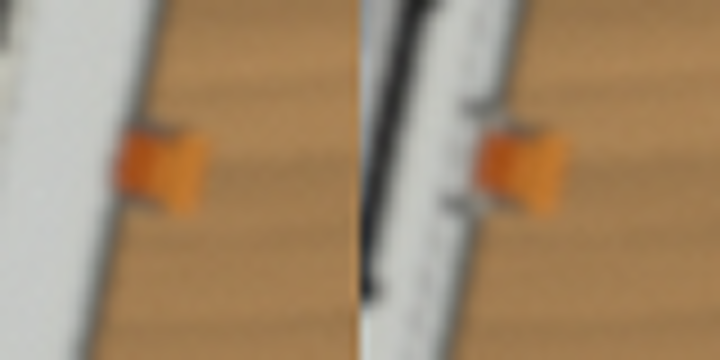

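```bash
python3 -c "
from h import *
print(ctrl.get_obs()['t'],ctrl.finish_job())"
```

```text
the job is handed in; nothing more can be done
22.3333 None
```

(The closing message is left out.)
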